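# Load the tacking jig for a torch-holder bracket

### The arm

A 6-joint arm with a two-finger parallel gripper is mounted at the origin on a cart in front of the work surface, level with it; the furniture and walls round the work are solid. World frame = base frame: x ahead of the robot, y to its left, z up, the work surface at z = 0. Lengths are in m, angles in rad, forces in N, time in s.
With the tool pointing down it reaches from about 0.35 to 0.975 m from the base axis. Payload 4.9 kg.
Tool frame: the origin (TCP) lies between the finger pads; the fingertips stand 25 mm ahead of it and the grasp point (between the pads) lies 6 mm ahead of it (manip.tcp_to_tips is the z of the fingertips in the tool frame, in m); z points along the fingers, y is the line along which they close (so a half turn about z gives the same grasp; the last joint's range is limited). The gripper opens to 85 mm and grips with 20 to 120 N. Pads are 22 mm wide; open, the fingers measure 114 mm over their backs; the gripper's body (76 mm by 85 mm) begins 54 mm behind the grasp point. The pads swing forward as they close: fully open they stand 13 mm farther back than shut.
Start: joints at [-1.359, 0.053, 1.613, -0, 1.476, -0.119], TCP at [0.203, -0.591, 0.256] pointing down, gripper open.
Joint ranges: [-3.01, 3.01], [-1.01, 2.22], [0.06, 2.58], [-1.02, 4.17], [0.09, 2.62], [-3.14, 3.14]. Speed limits (rad/s): [2.57, 2.57, 3.14, 3.14, 3.14, 3.14].

### API

Orientations are given as a unit quaternion [w, x, y, z].
In Python, from plant import manip gives the robot as it stands. The module is installed in compiled form; this text tells all that it offers.
- The arm moves only by the tool arm_command, never from a script. Its argument "moves" is a list of rows, each a list of 3 entries, a list of its own where there are three numbers: the opening, from -1 (shut) to 1 (fully open), then the shift along the tool's x, y, z in units of 0.15 m (1.0 is 0.15 m), then the turn about the tool's z in units of 2 pi rad (1.0 is 2 pi rad). A call has 1 to 20 rows; each row is the pose to reach, as a shift and turn from the pose commanded when the call began, along the tool's axes at that moment, turning the shorter way round; what a row does not reach only later rows make up. A row lasts 1/12 s, in which the tool goes at most 41.7 mm and 7.16 degrees, less where a joint would pass 70% of its speed; a pose out of reach is approached as far as the arm can. A call with a number of a shift or a turn outside -1 to 1 is refused whole. A call with a gripper value outside its range is refused whole. The fingers move at their own pace and stop on an object; the grip force is fixed at half the most. Time passes only in rows, so rows that repeat a pose let the fingers close. It gives the time, the measured TCP pose, the force, the opening and the grip force at its end, in the units of the state.
- manip.state(): the state, without advancing time (a new reading comes with each control period).
- manip.grab_frame(name): name is "scene" or "top"; returns a dict with "frame" (384x512x3 uint8, red, green, blue), "fx", "fy", "cx", "cy" (pixels), "k1" (the pictures are not rectified: a ray, as slopes to the right and down, at radius r is drawn at 1 + k1 r^2 times it, then the intrinsics apply), "R" (3x3) and "t" (3): a world point X has camera coordinates R X + t. Camera axes: x right, y down, z forward; pixel columns grow to the right and rows downward; lengths in m; the calibration is good to about 2 mm. A picture is of the moment at which its call begins. There is no depth.
- manip.job_done(): hands the job in; it is judged then, once.
Trained networks look in a picture, given as the dict that the camera call returned (one of the last four; its "shot" number tells which), for a name from the list of things; names that differ only in an ending like _2 or _b are one class to them, and where a whole thing is asked for, a point or a joint stands for the part that bears it (a point fixed in the world has none). Each returns a list of dicts, best first, with "confidence" (0 to 1); they miss things now and then, are a little off and sometimes report something else, mostly with a low value. They report only what shows in the picture. A call takes as long as a camera call. They do not tell look-alikes from the thing itself.
- manip.search_frame(picture, target): "extent" ([left, top, right, bottom] in pixels, round what is visible of it).
The state is a dict: "time": time; "joint_pos": joint angles; "joint_vel": joint speeds; "joint_efforts": joint torques, N m; "tool_pos": TCP position; "tool_rot": TCP orientation; "contact_force": force on the tool from outside, world axes, zero at the start; "ft_torque": the same for the moment, N m; "gripper_width": opening from 0.0 (shut) to 1.0 (fully open); "grasp_force": force on a finger pad.
Only numpy, scipy, OpenCV 4.12 (cv2) and the standard library are available. Lean on these libraries where they do the work, as an engineer would, in place of code of your own. Each camera call takes 0.05 s, during which the arm holds its last target. There are 200 camera calls.

### The job

Load the tacking jig with the parts of one torch-holder bracket, ready to be tacked: lay the drilled bar flat on the jig's rest buttons, its large hole over the thick spigot and its small end hole over the thin one. Then stand the pipe stub on the bar over the thick spigot and the thick-walled sleeve on the bar over the thin spigot, and lay the larger hexagon nut on the bar between them, over the centre pin. Let everything go, and leave the small nut, the soapstone holder and the red magnet where they lie.

Things in the scene. Friction and masses are not known exactly. Their poses are not given: they have to be found in the camera images.
- jig: Fixed tacking jig: steel plate 230 x 105 x 12 mm on four feet, top face 22 mm above the bench. Origin: under its centre, on the bench top; x along, y across, z up. Six rest buttons carry a part's underside 28 mm above the bench. At the exact centre a 14 mm pin, tip tapered, top 51 mm above the bench. Spigots on its centre line, 55 mm either side of the pin; which is at which end varies.
- spigot_large: The thick spigot (a black hose, to 210 mm high, passes to the right of the jig): fixed dark steel post, 35 mm diameter, on a round flange (46 mm wide, 4 mm high) on the jig plate. Origin: centre of the flange's underside, 22 mm above the bench; z up. Straight to 42 mm above the bench, then a cone narrowing to 23 mm at the top, 53 mm above the bench.
- spigot_small: The thin spigot: fixed dark steel post, 19 mm diameter, on a like flange (46 mm wide, 4 mm high) on the jig plate. Origin: centre of the flange's underside, 22 mm above the bench; z up. Straight to 42 mm above the bench, then a cone narrowing to 7 mm at the top, 53 mm above the bench.
- bar: Loose dark steel bar, 180 x 60 x 10 mm, 0.66 kg, lying flat, three through holes on its centre line. Origin: centre of its underside, on the middle hole's axis; x along, y across, z up. Large hole 38.5 mm at x = -55 mm, middle hole 18.5 mm at x = 0, small end hole 22.5 mm at x = +55 mm. Grip across its 60 mm width at the middle. Seated, its top is 38 mm above the bench.
- pipe_stub: Loose piece of dark thin-walled pipe standing upright, 49 mm outside diameter, about 42 mm bore (at least 39 mm clear), 55 mm high, 0.14 kg. Origin at the centre of its lower end, z up along the pipe.
- sleeve: Loose bright steel sleeve (short thick-walled tube) standing upright, 36 mm outside diameter, 24 mm bore, 32 mm high, 0.14 kg. Origin at the centre of its lower end, z up along the tube.
- weld_nut: The larger hexagon nut, loose bright steel, lying flat: 30 mm across flats, 35 mm across corners, 16 mm high, bore 20 mm. Origin at the centre of its underside, z up; x is normal to one pair of flats (the others are at 60 and 120 degrees to it), y points to a corner.
- small_nut: Bystander: the smaller hexagon nut, loose, 24 mm across flats, 28 mm across corners, 13 mm high, lying flat among the parts. Not part of the bracket. Origin at the centre of its underside.
- soapstone: Bystander: soapstone marker in its slim metal holder, 16 x 145 x 11 mm, loose, lying on the bench between the robot and the parts box. Origin at the centre of its underside, y along its length.
- magnet: Bystander: red triangular welding magnet, 95 x 95 x 16 mm, loose, lying flat behind the fixed grey parts box that stands between the loose parts and the jig; the box's raised lid reaches 195 mm above the bench. Origin at the centre of its underside.
Mind the look-alikes: they are no part of the job. What is shaped like the weld_nut but purple is not meant.

How it is judged:
By the outcome, as a careful person would: the job done as asked, in the order asked, and still so for the second after the job is handed in, with the robot touching nothing.
It also fails if it takes over 125 s, if anything falls off the work surface, if the arm or the gripper's body presses on something with over 40 N, if the wrist force passes 120 N, or if a joint passes its speed limit or range.

## Working session

There is one attempt and no reset: what is moved stays moved. The work goes in short steps, Python scripts to look and compute and a tool call to move; the robot and the scene stay as the last step left them, time stands still between calls to the robot, and variables do not carry over. Pictures are saved under pics/ and viewed, at most 14 in all, crops included, and the job is handed in when it is done.

Besides the shell and the picture viewer there is one more tool, called after "Emit:" as name(argument=value, ...) on one line, values as JSON. arm_command: Moves the arm, as the interface text tells. Shifts and turns lie within -1 to 1; 1 stands for 0.15 m of shift or 2 pi rad of turn. Its arguments: {"type":"object","properties":{"moves":{"type":"array"}},"required":["moves"]}

```bash
mkdir -p pics
cat > h.py <<'E'
import numpy as np, cv2
from plant import manip
def ray(p,u,v):
    K=np.array([[p['fx'],0,p['cx']],[0,p['fy'],p['cy']],[0,0,1.]])
    d=np.array([(u-p['cx'])/p['fx'],(v-p['cy'])/p['fy']]); s=d.copy()
    for _ in range(30): s=d/(1+p['k1']*(s@s))
    R=np.array(p['R']);t=np.array(p['t'])
    return -R.T@t, R.T@np.array([s[0],s[1],1.])
def onz(p,u,v,z):
    c,d=ray(p,u,v); return (c+d*(z-c[2])/d[2])
def proj(p,X):
    c=np.array(p['R'])@np.array(X)+np.array(p['t']); s=c[:2]/c[2]; s=s*(1+p['k1']*(s@s))
    return np.array([s[0]*p['fx']+p['cx'],s[1]*p['fy']+p['cy']])
def save(p,name,box=None,k=1):
    f=cv2.cvtColor(p['frame'],cv2.COLOR_RGB2BGR)
    if box: f=f[box[1]:box[3],box[0]:box[2]]
    cv2.imwrite('pics/'+name+'.png',cv2.resize(f,None,fx=k,fy=k,interpolation=cv2.INTER_CUBIC))
E
python3 - <<'E'
from h import *
np.set_printoptions(precision=4,suppress=True)
for n in('scene','top'):
    p=manip.grab_frame(n); save(p,n+'0',None,1.5)
    np.save(n+'0.npy',p,allow_pickle=True)
    print(n,p['fx'],p['k1'],ray(p,256,192))
    for t in "jig spigot_large spigot_small bar pipe_stub sleeve weld_nut small_nut soapstone magnet".split():
        print(t,[(np.round(d['extent']).astype(int).tolist(),round(d['confidence'],2)) for d in manip.search_frame(p,t)[:4]])
print(manip.state())
E
```

```text
scene 457.53318497971566 0.0055362249025942304 (array([ 0.2926, -0.3411,  1.0418]), array([ 0.2302,  0.3825, -0.895 ]))
jig [([263, 242, 369, 332], 0.92)]
spigot_large [([173, 121, 197, 146], 0.7), ([285, 288, 310, 309], 0.52)]
spigot_small []
bar [([211, 100, 271, 155], 0.92)]
pipe_stub [([175, 122, 196, 148], 0.72)]
sleeve [([148, 142, 164, 163], 0.73)]
weld_nut [([200, 150, 215, 166], 0.68)]
small_nut []
soapstone [([195, 219, 221, 269], 0.71)]
magnet [([303, 155, 352, 190], 0.59)]
top 488.68749192997154 0.062270427562880926 (array([0.2869, 0.0981, 1.4751]), array([ 0.1833, -0.0175, -0.9829]))
jig [([318, 160, 360, 232], 0.86)]
spigot_large [([333, 208, 349, 222], 0.55)]
spigot_small [([333, 169, 348, 186], 0.64)]
bar [([156, 160, 218, 188], 0.87)]
pipe_stub [([162, 210, 179, 225], 0.56)]
sleeve []
weld_nut [([191, 208, 200, 221], 0.54), ([212, 230, 218, 242], 0.5)]
small_nut [([194, 244, 202, 250], 0.48)]
soapstone [([240, 245, 288, 256], 0.63)]
magnet [([244, 127, 280, 153], 0.57)]
{'time': 1.1, 'joint_pos': array([-1.359 ,  0.0527,  1.6129,  0.    ,  1.476 , -0.119 ]), 'joint_vel': array([ 0.0009,  0.0009, -0.0006, -0.0011,  0.0001, -0.0001]), 'joint_efforts': array([ -0.0006, -39.3696, -37.0466,  -0.0003,   0.0005,  -0.    ]), 'tool_pos': array([ 0.203 , -0.5911,  0.2563]), 'tool_rot': array([0.    , 0.9864, 0.1646, 0.    ]), 'contact_force': array([-0.555 ,  0.2687,  0.4972]), 'ft_torque': array([ 0.0009, -0.009 ,  0.0413]), 'grasp_force': 0.0, 'gripper_width': 0.9975379580578988}
```

View pics/scene0.png

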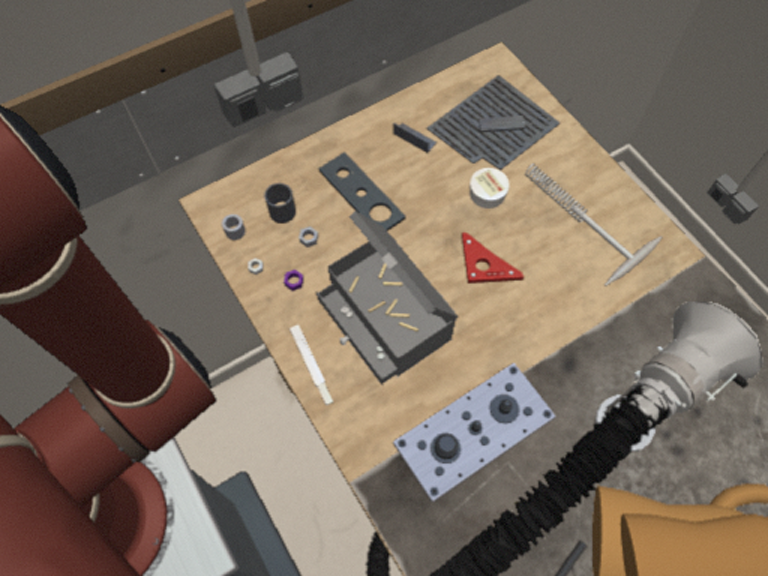

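View pics/top0.png

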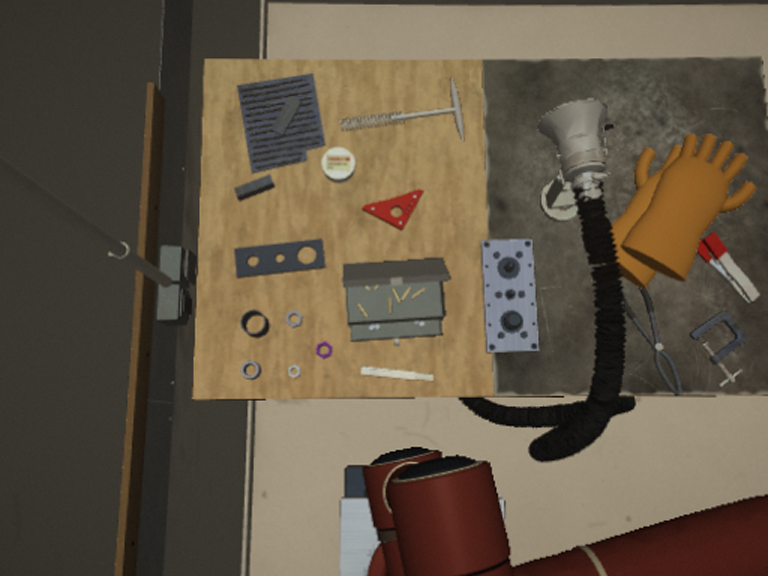

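Scene view: pipe (280,203), sleeve (233,227), bar (362,190), bright nuts at (309,236) and (256,266), a purple nut at (293,280), jig with thick spigot at (447,445) and thin one at (506,407). These are coordinates in the 1.5x pictures. There are three nut candidates, and the purple one is excluded. The bright one near the pipe looks larger, so I'll check it in an enlarged crop.

Run:
```python
from h import *
P={n:np.load(n+'0.npy',allow_pickle=True).item() for n in('scene','top')}
save(P['scene'],'c1',(140,95,290,200),5)
save(P['top'],'c2',(148,150,228,255),5.7)
save(P['top'],'c3',(315,152,365,240),6.5)
```

```text
(no output)
```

View pics/c1.png

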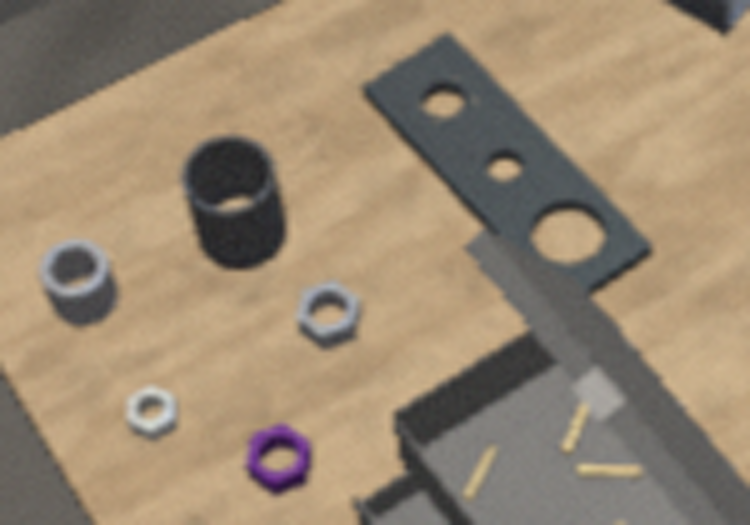

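View pics/c2.png

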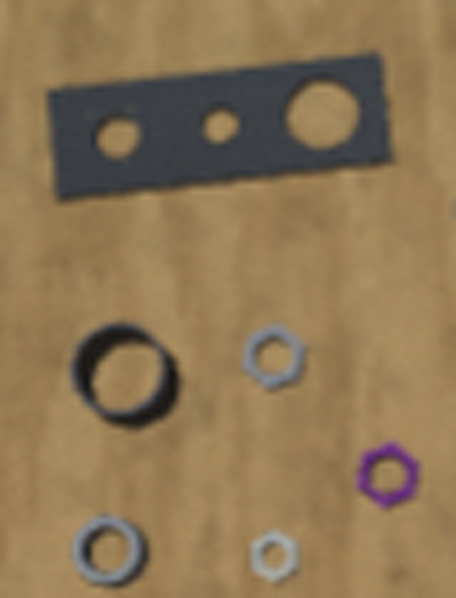

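View pics/c3.png

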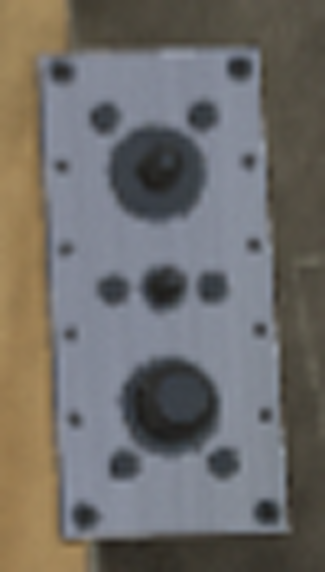

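The weld nut is the larger bright nut at c1 crop (330,314). The small nut is at (152,412) and the purple one at (280,458), so both are excluded. On the jig, the thick spigot is at the end nearer the robot and the thin one at the far end. Next I'll measure positions by fitting silhouettes in both views.

```bash
cat > meas.py <<'E'
from h import *
from scipy.optimize import least_squares
np.set_printoptions(precision=4,suppress=True)
def mask(p,u,v,r=26):
    f=p['frame'].astype(int); m=((f[...,0]-f[...,2])<32).astype(np.uint8)
    n,l,s,c=cv2.connectedComponentsWithStats(m,connectivity=8)
    w=l[int(v)-3:int(v)+4,int(u)-3:int(u)+4]; 
    w=l[int(v)-9:int(v)+10,int(u)-9:int(u)+10]
    b=np.bincount(w[w>0]).argmax()
    pts=np.argwhere(l==b)[:,::-1].astype(np.float32)
    h=cv2.convexHull(pts)
    M=np.zeros(m.shape,np.uint8); cv2.fillConvexPoly(M,h.astype(np.int32),1)
    return np.argwhere(M)[:,::-1].mean(0), M.sum()
def ring(x,y,z,r,n=48,ph=0):
    a=ph+np.arange(n)*2*np.pi/n
    return np.c_[x+r*np.cos(a),y+r*np.sin(a),0*a+z]
def cen(p,pts):
    q=np.array([proj(p,X) for X in pts],np.float32); h=cv2.convexHull(q); m=cv2.moments(h)
    return np.array([m['m10']/m['m00'],m['m01']/m['m00']]),m['m00']
def fitround(views,r,h,n=48):
    obs=[(p,*mask(p,*uv)) for p,uv in views]
    out=[]
    def f(X,obs): return np.concatenate([cen(p,np.r_[ring(*X,0,r,n),ring(*X,h,r,n)])[0]-c for p,c,a in obs])
    for o in [obs[:1],obs[1:],obs]:
        s=least_squares(f,[.5,.3],args=(o,)); out.append(s.x)
    ar=[(a,cen(p,np.r_[ring(*s.x,0,r,n),ring(*s.x,h,r,n)])[1]) for p,c,a in obs]
    print(*out,'res',s.fun,'areas',np.round(ar)); return out[-1]
def fitpts(obs,dims=3,x0=(.5,.2,1.5)):
    def f(X):
        c,s=np.cos(X[2]),np.sin(X[2])
        return np.concatenate([proj(p,[X[0]+c*m[0]-s*m[1],X[1]+s*m[0]+c*m[1],m[2]])-uv for p,m,uv in obs])
    return least_squares(f,x0,loss='soft_l1')
E
python3 - <<'E'
from meas import *
print('tips',manip.tcp_to_tips)
P={n:np.load(n+'0.npy',allow_pickle=True).item() for n in('scene','top')}
S,T=P['scene'],P['top']
c1=lambda U,V:((U+.5)/5-.5+140,(V+.5)/5-.5+95)
c2=lambda U,V:((U+.5)/5.7-.5+148,(V+.5)/5.7-.5+150)
c3=lambda U,V:((U+.5)/6.5-.5+315,(V+.5)/6.5-.5+152)
sc=lambda U,V:((U+.5)/1.5-.5,(V+.5)/1.5-.5)
for nm,a,b,r,h in [('pipe',c1(240,200),c2(125,375),.0245,.055),('sleeve',c1(78,285),c2(110,551),.018,.032),('nut',c1(330,314),c2(275,357),.0167,.016),('small',c1(152,412),c2(274,556),.0133,.013)]:
    print(nm); fitround([(S,a),(T,b)],r,h)
barT=[(T,m,np.array(c2(*u))) for m,u in [((-.055,0,.010),(323,114)),((0,0,.010),(221,125)),((.055,0,.010),(118,137)),((.09,.03,.01),(58,199)),((.09,-.03,.01),(50,91)),((-.09,-.03,.01),(380,54)),((-.09,.03,.01),(392,160))]]
barS=[(S,m,np.array(c1(*u))) for m,u in [((-.055,0,.010),(569,234)),((0,0,.010),(505,166)),((.055,0,.010),(441,100)),((.09,-.03,.01),(447,34)),((.09,.03,.01),(363,88)),((-.09,-.03,.01),(651,247))]]
# y sign check: bar x->+y world, bar y -> -x world
for o in (barS,barT,barS+barT):
    s=fitpts(o); print('bar',s.x,s.cost, np.round(s.fun,1))
J=[(T,m,np.array(c3(*u))) for m,u in [((.115,.0525,.022),(40,55)),((.115,-.0525,.022),(260,49)),((-.115,-.0525,.022),(288,533)),((-.115,.0525,.022),(65,538)),((.055,0,.026),(157,172)),((-.055,0,.026),(170,405)),((.055,0,.053),(160,163)),((0,0,.051),(164,285)),((-.055,0,.053),(185,397))]]
JS=[(S,m,np.array(sc(*u))) for m,u in [((-.055,0,.053),(446,441)),((.055,0,.053),(506,402)),((0,0,.051),(476,425)),((-.115,.0525,.022),(395,441)),((.115,.0525,.022),(516,365)),((.115,-.0525,.022),(553,410)),((-.115,-.0525,.022),(434,495))]]
for o in (JS,J,JS+J):
    s=fitpts(o,x0=(.5,-.1,0)); print('jig',s.x,s.cost,np.round(s.fun,1))
X=s.x
# box lid extremes: lid top corners at z=.195
for u in [(343,260),(343,280),(448,258),(451,280)]: print('lid',onz(T,*sc(*u),.195),onz(T,*sc(*u),.1))
# hose left edge near jig
for u in [(590,300),(595,350),(583,220)]: print('hose',onz(T,*sc(*u),.12), onz(T,*sc(*u),.21))
save(S,'j1',(255,235,375,340),6.5)
E
```

```text
tips 0.025
pipe
[0.4857 0.3311] [0.485  0.3292] [0.4854 0.3301] res [ 0.0749  0.337  -0.2999 -0.1325] areas [[453. 455.]
 [264. 278.]]
sleeve
[0.3952 0.3376] [0.3948 0.3352] [0.3949 0.3363] res [ 0.1201  0.411  -0.384  -0.0192] areas [[213. 225.]
 [135. 142.]]
nut
[0.4983 0.2567] [0.498  0.2548] [0.4981 0.2557] res [ 0.1245  0.3095 -0.3228 -0.0457] areas [[146. 151.]
 [ 99. 106.]]
small
[0.3937 0.2536] [0.3931 0.2518] [0.3933 0.2528] res [ 0.0178  0.3055 -0.3349 -0.0749] areas [[ 93. 101.]
 [ 60.  68.]]
bar [0.6237 0.2869 1.6942] 0.3259745768050517 [-0.3 -0.1 -0.2  0.   0.4  0.2  0.2 -0.2 -0.4  0.   0.4  0. ]
bar [0.623  0.2853 1.6924] 0.25035891854529213 [ 0.  -0.  -0.   0.1 -0.   0.  -0.2  0.  -0.4 -0.1  0.3 -0.2  0.3  0.1]
bar [0.6233 0.286  1.6932] 1.0564032241215937 [-0.3  0.2 -0.1  0.4  0.4  0.5  0.2  0.1 -0.4  0.3  0.4  0.4 -0.2 -0.1
 -0.3  0.  -0.2 -0.  -0.4 -0.  -0.7 -0.2  0.1 -0.3  0.1 -0. ]
jig [ 0.5488 -0.177   0.0366] 12.68692815186654 [ 0.6  0.7  0.4 -0.5  0.7 -2.2 -1.8 -0.4 -2.  -3.3  1.8  2.5 -0.7  3.5]
jig [ 0.5456 -0.1801  0.0264] 2.295771164490602 [-0.6 -0.3 -0.3 -0.1  0.4  0.3 -0.5  0.3 -0.2  0.2 -0.   0.2  1.1 -0.3
  1.4 -0.8 -0.6  0.2]
jig [ 0.5467 -0.179   0.0269] 17.639301335014032 [ 0.2  1.8  0.3  0.9  0.4 -0.9 -2.2  0.3 -1.8 -1.9  1.7  4.2 -1.5  4.6
 -1.  -0.6 -0.6 -0.5  0.  -0.1 -0.9 -0.  -0.5 -0.1 -0.4 -0.1  0.7 -0.7
  1.  -1.2 -1.  -0.2]
lid [0.5768 0.149  0.195 ] [0.5983 0.1528 0.1   ]
lid [0.5404 0.1486 0.195 ] [0.5592 0.1524 0.1   ]
lid [ 0.5812 -0.039   0.195 ] [ 0.6031 -0.0492  0.1   ]
lid [ 0.541  -0.0438  0.195 ] [ 0.5599 -0.0543  0.1   ]
hose [ 0.5185 -0.3123  0.12  ] [ 0.5031 -0.285   0.21  ]
hose [ 0.4246 -0.3165  0.12  ] [ 0.4155 -0.2889  0.21  ]
hose [ 0.6739 -0.3068  0.12  ] [ 0.6482 -0.2799  0.21  ]
```

View pics/j1.png

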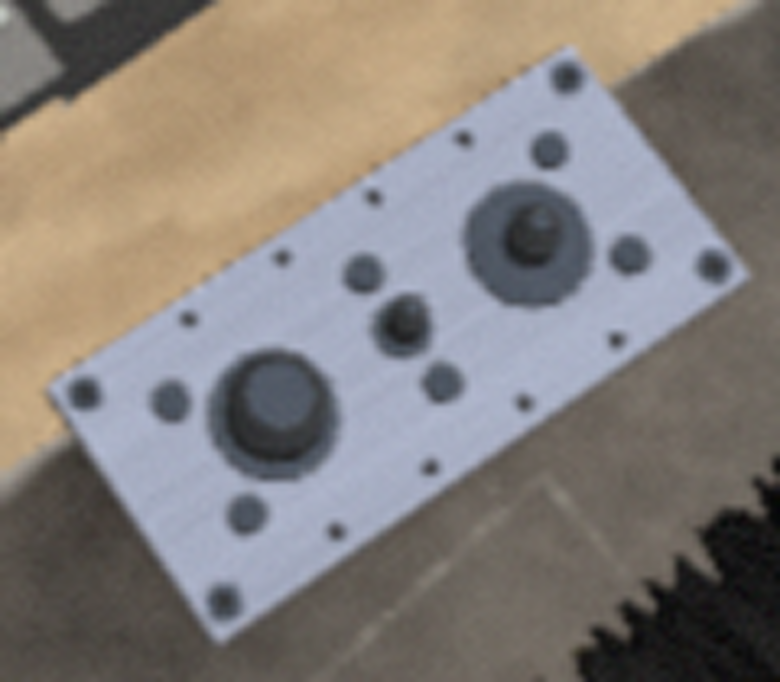

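The crop shows the jig clearly: thick flange (273,414), thin flange (528,245), plate corners (50,387), (568,46), (748,272) and (220,640). I'll refit the jig with these, and find the nut's yaw.

Run:
```python
from meas import *
P={n:np.load(n+'0.npy',allow_pickle=True).item() for n in('scene','top')}
S,T=P['scene'],P['top']
c3=lambda U,V:((U+.5)/6.5-.5+315,(V+.5)/6.5-.5+152)
j=lambda U,V:((U+.5)/6.5-.5+255,(V+.5)/6.5-.5+235)
J=[(T,m,np.array(c3(*u))) for m,u in [((.115,.0525,.022),(40,55)),((.115,-.0525,.022),(260,49)),((-.115,-.0525,.022),(288,533)),((-.115,.0525,.022),(65,538)),((.055,0,.026),(157,172)),((-.055,0,.026),(170,405))]]
JS=[(S,m,np.array(j(*u))) for m,u in [((-.115,.0525,.022),(50,387)),((.115,.0525,.022),(568,46)),((.115,-.0525,.022),(748,272)),((-.115,-.0525,.022),(220,642)),((-.055,0,.026),(273,414)),((.055,0,.026),(528,245))]]
for o in (JS,J,JS+J):
    s=fitpts(o,x0=(.5,-.1,0)); print('jig',s.x,s.cost,np.round(s.fun,1))
def hexfit(p,u,v,x,y):
    f=p['frame'].astype(float); u,v=int(u),int(v); r=10
    a=f[v-r:v+r+1,u-r:u+r+1]; d=a[...,0]-a[...,2]; wood=np.median(np.r_[d[0],d[-1]]); lo=np.percentile(d,3)
    al=np.clip((wood-d)/(wood-lo),0,1); res=[]; k=8
    for ph in np.deg2rad(np.arange(0,60,3)):
      best=9e9
      for dx in np.arange(-1,1.01,.25):
       for dy in np.arange(-1,1.01,.25):
        q=np.array([proj(p,X) for X in np.r_[ring(x,y,0,.0173,6,ph),ring(x,y,.016,.0173,6,ph)]])+[dx,dy]
        b=np.array([proj(p,X) for X in ring(x,y,.016,.010)])+[dx,dy]
        M=np.zeros(((2*r+1)*k,)*2,np.uint8); o=np.array([u-r-.5,v-r-.5])
        cv2.fillConvexPoly(M,cv2.convexHull(((q-o)*k).astype(np.float32)).astype(np.int32),255)
        cv2.fillConvexPoly(M,((b-o)*k).astype(np.int32),0)
        m=cv2.resize(M,(2*r+1,)*2,interpolation=cv2.INTER_AREA)/255.
        best=min(best,((m-al)**2).sum())
      res.append(best)
    return np.array(res)
a=hexfit(S,206,157.5,.4983,.2567); b=hexfit(T,196,212.5,.498,.2548)
print(a,b,'corner phase deg',np.argmin(a)*3,np.argmin(b)*3,np.argmin(a+b)*3,sep='\n')
```

```text
jig [ 0.5477 -0.1787  0.0321] 1.4851556603724683 [-1.  -0.1  0.1 -0.9  0.8  0.3 -0.2  0.8  0.2  0.   0.  -0.5]
jig [ 0.546  -0.1807  0.0229] 0.39692036361252225 [-0.3 -0.5  0.1 -0.2  0.4  0.2 -0.5  0.1  0.1  0.1  0.1  0.1]
jig [ 0.5469 -0.1795  0.0283] 3.2401599401250554 [-1.1  0.2  0.2 -0.3  0.8  1.  -0.5  1.2  0.1  0.4  0.   0.1 -0.9 -0.7
 -0.5 -0.6  0.2 -0.2 -0.7 -0.1 -0.4 -0.2 -0.2 -0.2]
[19.5438 20.0753 20.9659 21.4463 22.3925 22.3027 22.2552 22.064  21.8434
 21.3753 20.9173 21.0509 20.4443 20.1926 19.2693 19.2281 18.7958 18.8086
 19.0951 19.1493]
[4.6227 5.2272 5.7533 6.2667 6.5455 6.9934 7.0683 7.0241 6.8386 6.512
 6.146  6.0602 5.71   5.2084 4.8806 4.4003 3.9674 3.8889 4.1738 4.3965]
corner phase deg
48
51
51
```

Emit:
arm_command(moves=[[1,[0,0,-0.5],0],[1,[0,0,-0.5],0],[1,[1,-1,-0.5],0],[1,[1,-1,-0.5],0],[1,[1,-1,-0.5],0],[1,[1,-1,-0.5],0],[1,[1,-1,-0.5],0],[1,[1,-1,-0.5],0]])

```text
time: 1.77
tool_pos: [0.2983, -0.396, 0.3319]
tool_rot: [-0.0, 0.986, 0.167, 0.001]
contact_force: [0.7, -0.0, 0.3]
gripper_width: 0.995
grasp_force: 0.0
```

Emit:
arm_command(moves=[[1,[1,-1,0],0],[1,[1,-1,0],0],[1,[1,-1,0],0],[1,[1,-1,0],0],[1,[1,-1,0],0],[1,[1,-1,0],0]])

```text
time: 2.27
tool_pos: [0.3912, -0.2054, 0.3318]
tool_rot: [-0.0, 0.986, 0.168, 0.001]
contact_force: [-0.3, -1.0, 0.7]
gripper_width: 1.003
grasp_force: 0.0
```

Emit:
arm_command(moves=[[1,[1,-1,0],0],[1,[1,-1,0],0],[1,[1,-1,0],0],[1,[1,-1,0],0],[1,[1,-1,0],0],[1,[1,-1,0],0]])

```text
time: 2.77
tool_pos: [0.484, -0.015, 0.3312]
tool_rot: [-0.001, 0.986, 0.168, 0.0]
contact_force: [0.1, -0.5, -0.6]
gripper_width: 0.997
grasp_force: 0.0
```

Emit:
arm_command(moves=[[1,[1,-1,0],0],[1,[1,-1,0],0],[1,[1,-1,0],0],[1,[1,-1,0],0],[1,[1,-1,0],0],[1,[1,-1,0],0]])

```text
time: 3.27
tool_pos: [0.5774, 0.175, 0.33]
tool_rot: [-0.001, 0.986, 0.167, -0.0]
contact_force: [0.0, -1.2, -0.7]
gripper_width: 1.0
grasp_force: 0.0
```

```bash
cat > go.py <<'E'
import numpy as np,sys
from plant import manip
s=manip.state(); w,x,y,z=s['tool_rot']; p=s['tool_pos']
from scipy.spatial.transform import Rotation as Ro
R=Ro.from_quat([x,y,z,w]).as_matrix(); yaw=np.arctan2(R[1,0],R[0,0])
np.set_printoptions(precision=4,suppress=True)
print('t',round(s['time'],2),'p',p,'yaw',round(yaw,4),'tilt',R[:2,2],'F',s['contact_force'],'w',round(s['gripper_width'],3),'q6',round(s['joint_pos'][5],2))
for a in sys.argv[1:]:
    X=[float(v) for v in a.split(',')]
    d=R.T@(np.array(X[:3])-p); t=(yaw-X[3]+np.pi)%(2*np.pi)-np.pi if len(X)>3 else 0
    print(a,'-> shift',d/.15,'turn',round(t/2/np.pi,4))
E
python3 go.py .6233,.286,.15,1.693
```

```text
t 3.27 p [0.5774 0.175  0.33  ] yaw 0.335 tilt [-0.001   0.0015] F [ 0.0128 -1.1906 -0.6952] w 1.0 q6 1.41
.6233,.286,.15,1.693 -> shift [ 0.533  -0.596   1.2005] turn -0.2161
```

Emit:
arm_command(moves=[[1,[0.533,-0.596,0.2],-0.216],[1,[0.533,-0.596,0.4],-0.216],[1,[0.533,-0.596,0.6],-0.216],[1,[0.533,-0.596,0.8],-0.216],[1,[0.533,-0.596,0.99],-0.216],[1,[0.533,-0.596,0.99],-0.216],[1,[0.533,-0.596,0.99],-0.216],[1,[0.533,-0.596,0.99],-0.216],[1,[0.533,-0.596,0.99],-0.216],[1,[0.533,-0.596,0.99],-0.216],[1,[0.533,-0.596,0.99],-0.216],[1,[0.533,-0.596,0.99],-0.216],[1,[0.533,-0.596,0.99],-0.216]])

```text
time: 4.35
tool_pos: [0.6227, 0.2806, 0.1826]
tool_rot: [0.0, 0.666, 0.746, -0.0]
contact_force: [-0.1, 0.1, 0.1]
gripper_width: 1.002
grasp_force: 0.0
```

```bash
python3 go.py .6233,.286,.034,1.693
```

```text
t 4.35 p [0.6227 0.2806 0.1826] yaw 1.6842 tilt [-0.0001 -0.0005] F [-0.1413  0.1247  0.1005] w 1.002 q6 0.2
.6233,.286,.034,1.693 -> shift [0.0359 0.0081 0.9908] turn -0.0014
```

Emit:
arm_command(moves=[[1,[0.036,0.008,0.25],-0.001],[1,[0.036,0.008,0.5],-0.001],[1,[0.036,0.008,0.75],-0.001],[1,[0.036,0.008,0.95],-0.001],[1,[0.036,0.008,0.99],-0.001],[1,[0.036,0.008,0.99],-0.001],[1,[0.036,0.008,0.99],-0.001]])

```text
time: 4.93
tool_pos: [0.6237, 0.2872, 0.0356]
tool_rot: [0.0, 0.663, 0.749, 0.001]
contact_force: [0.0, -0.1, 0.3]
gripper_width: 0.998
grasp_force: 0.0
```

Emit:
arm_command(moves=[[1,[0,0,0.015],0],[1,[0,0,0.03],0],[1,[0,0,0.04],0],[1,[0,0,0.04],0]])

```text
time: 5.27
tool_pos: [0.6233, 0.2875, 0.0294]
tool_rot: [0.0, 0.662, 0.749, 0.001]
contact_force: [-1.0, -0.1, -0.6]
gripper_width: 0.999
grasp_force: 0.0
```

```bash
python3 go.py .6233,.286,.027,1.693
python3 - <<'E'
from h import *
p=manip.grab_frame('scene'); save(p,'g1',(180,70,330,180),5)
E
```

```text
t 5.27 p [0.6233 0.2875 0.0294] yaw 1.6942 tilt [0.0016 0.0005] F [-1.0187 -0.1145 -0.571 ] w 0.999 q6 0.2
.6233,.286,.027,1.693 -> shift [-0.0099 -0.0012  0.0163] turn 0.0002
```

View pics/g1.png

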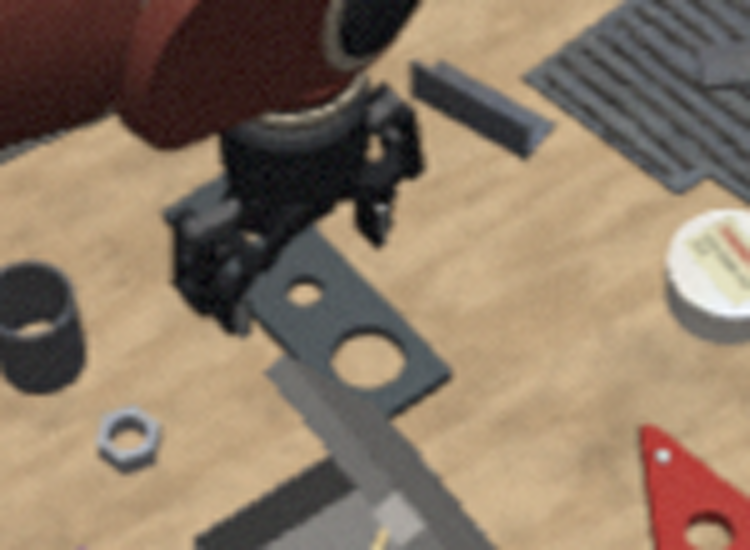

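Run:
```python
from h import *
p=np.load('scene0.npy',allow_pickle=True).item()
a=1.694-np.pi/2; y=np.array([np.cos(a),np.sin(a)]); c=np.array([.6233,.2875])
for s in(1,-1):
  for r in (.0425,.050):
    for z in (0,.005,.010,.015): 
        u=proj(p,[*(c+s*r*y),z]); print(s,r,z,np.round((u-[180,70]+.5)*5))
```

```text
1 0.0425 0 [365. 261.]
1 0.0425 0.005 [365. 256.]
1 0.0425 0.01 [365. 251.]
1 0.0425 0.015 [365. 245.]
1 0.05 0 [376. 254.]
1 0.05 0.005 [376. 249.]
1 0.05 0.01 [376. 244.]
1 0.05 0.015 [376. 238.]
-1 0.0425 0 [242. 343.]
-1 0.0425 0.005 [241. 338.]
-1 0.0425 0.01 [241. 333.]
-1 0.0425 0.015 [240. 327.]
-1 0.05 0 [231. 350.]
-1 0.05 0.005 [230. 345.]
-1 0.05 0.01 [230. 340.]
-1 0.05 0.015 [229. 335.]
```

Emit:
arm_command(moves=[[0.53,[-0.01,0,0.01],0],[0.53,[-0.01,0,0.02],0],[0.53,[-0.01,0,0.03],0],[0.53,[-0.01,0,0.04],0],[0.53,[-0.01,0,0.04],0]])

```text
time: 5.73
tool_pos: [0.6225, 0.2856, 0.0217]
tool_rot: [-0.0, 0.662, 0.749, -0.0]
contact_force: [0.6, -0.8, 0.3]
gripper_width: 0.764
grasp_force: 0.0
```

```bash
python3 go.py .6233,.286,.020,1.693
python3 - <<'E'
from h import *
p=manip.grab_frame('scene'); save(p,'g2',(205,85,285,150),9)
E
```

```text
t 5.73 p [0.6225 0.2856 0.0217] yaw 1.6942 tilt [-0.001  -0.0003] F [ 0.5753 -0.7569  0.3188] w 0.764 q6 0.2
.6233,.286,.020,1.693 -> shift [0.0017 0.0054 0.011 ] turn 0.0002
```

View pics/g2.png

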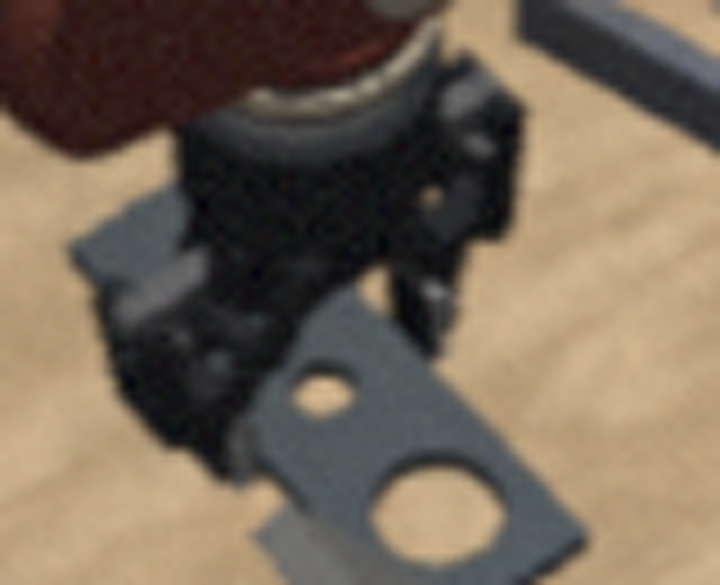

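Both fingers straddle the bar at its middle hole, with the tips at (235,485) and (435,355) close to the bench. Closing now.

Emit:
arm_command(moves=[[0.3,[0,0.004,0.005],0],[-0.2,[0,0.004,0.005],0],[-0.2,[0,0.004,0.005],0],[-0.2,[0,0.004,0.005],0],[-0.2,[0,0.004,0.005],0]])

```text
time: 6.2
tool_pos: [0.6241, 0.2861, 0.0227]
tool_rot: [0.0, 0.662, 0.749, 0.001]
contact_force: [-0.9, -1.0, 5.3]
gripper_width: 0.678
grasp_force: 65.6
```

Emit:
arm_command(moves=[[-0.2,[0,0,-0.05],0],[-0.2,[0,0,-0.1],0],[-0.2,[0,0,-0.3],0],[-0.2,[0,0,-0.3],0],[-0.2,[0,0,-0.3],0]])

```text
time: 6.62
tool_pos: [0.6248, 0.2863, 0.0684]
tool_rot: [0.001, 0.662, 0.749, 0.002]
contact_force: [-0.1, -0.2, -4.9]
gripper_width: 0.677
grasp_force: 67.4
```

```bash
python3 go.py .5469,-.1795,.30,.028
python3 - <<'E'
from h import *
p=manip.grab_frame('scene'); save(p,'g3',(180,60,330,170),5)
E
```

```text
t 6.62 p [0.6248 0.2863 0.0684] yaw 1.6943 tilt [0.0041 0.0014] F [-0.0545 -0.2462 -4.927 ] w 0.677 q6 0.2
.5469,-.1795,.30,.028 -> shift [-3.0165 -0.8916 -1.5506] turn 0.2652
```

View pics/g3.png

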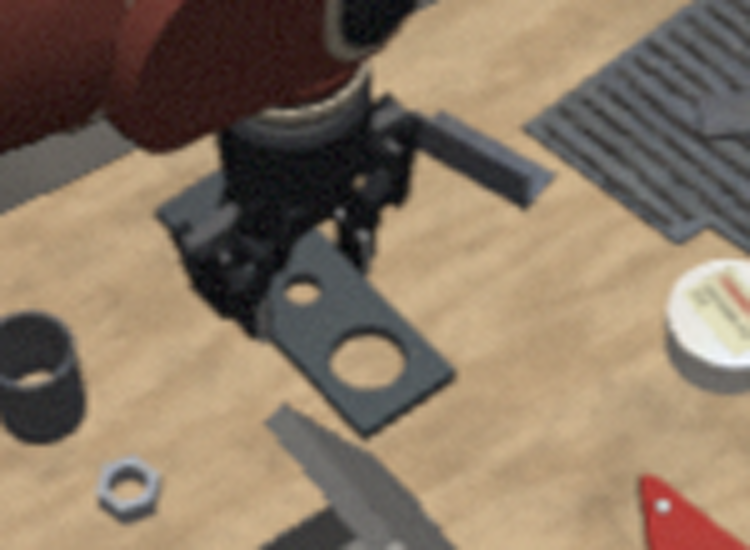

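Emit:
arm_command(moves=[[-0.2,[0,0,-0.25],0],[-0.2,[0,0,-0.5],0],[-0.2,[0,0,-0.75],0],[-0.2,[0,0,-1],0],[-0.2,[0,0,-1],0]])

```text
time: 7.08
tool_pos: [0.6271, 0.2871, 0.2256]
tool_rot: [0.003, 0.662, 0.749, 0.006]
contact_force: [2.5, 0.9, -1.5]
gripper_width: 0.68
grasp_force: 68.8
```

Emit:
arm_command(moves=[[-0.2,[0,0,-0.25],0],[-0.2,[0,0,-0.5],0],[-0.2,[-0.2,-0.06,-0.6],0],[-0.2,[-0.4,-0.12,-0.6],0],[-0.2,[-0.6,-0.18,-0.6],0],[-0.2,[-0.8,-0.24,-0.6],0],[-0.2,[-1,-0.3,-0.6],0]])

```text
time: 7.67
tool_pos: [0.596, 0.1301, 0.3029]
tool_rot: [-0.002, 0.662, 0.75, -0.002]
contact_force: [0.1, 0.0, -5.8]
gripper_width: 0.683
grasp_force: 68.6
```

Emit:
arm_command(moves=[[-0.2,[-0.2,-0.06,0],0],[-0.2,[-0.4,-0.12,0],0],[-0.2,[-0.6,-0.18,0],0],[-0.2,[-0.8,-0.24,0],0],[-0.2,[-1,-0.3,0],0]])

```text
time: 8.08
tool_pos: [0.5698, -0.0242, 0.303]
tool_rot: [-0.002, 0.662, 0.749, -0.001]
contact_force: [1.2, -0.5, -5.7]
gripper_width: 0.678
grasp_force: 68.6
```

Emit:
arm_command(moves=[[-0.2,[-0.1,-0.03,0],0.018],[-0.2,[-0.2,-0.06,0],0.037],[-0.2,[-0.3,-0.09,0],0.055],[-0.2,[-0.4,-0.12,0],0.074],[-0.2,[-0.5,-0.15,0],0.092],[-0.2,[-0.6,-0.18,0],0.11],[-0.2,[-0.7,-0.2,0],0.13],[-0.2,[-0.8,-0.23,0],0.15],[-0.2,[-0.9,-0.26,0],0.17],[-0.2,[-1,-0.29,0],0.188],[-0.2,[-1,-0.29,0],0.207],[-0.2,[-1,-0.29,0],0.226],[-0.2,[-1,-0.29,0],0.245],[-0.2,[-1,-0.29,0],0.265],[-0.2,[-1,-0.29,0],0.265],[-0.2,[-1,-0.29,0],0.265]])

```text
time: 9.42
tool_pos: [0.5458, -0.1769, 0.3038]
tool_rot: [-0.001, 1.0, 0.016, -0.002]
contact_force: [-0.3, 0.1, -5.1]
gripper_width: 0.677
grasp_force: 68.6
```

```bash
python3 go.py .5469,-.1795,.16,.028
```

```text
t 9.42 p [ 0.5458 -0.1769  0.3038] yaw 0.0323 tilt [-0.0035  0.0017] F [-0.3484  0.0509 -5.0746] w 0.677 q6 1.1
.5469,-.1795,.16,.028 -> shift [0.01   0.0196 0.9589] turn 0.0007
```

Emit:
arm_command(moves=[[-0.2,[0.01,0.018,0.25],0.0007],[-0.2,[0.01,0.018,0.5],0.0007],[-0.2,[0.01,0.018,0.75],0.0007],[-0.2,[0.01,0.018,0.96],0.0007],[-0.2,[0.01,0.018,0.96],0.0007]])

```text
time: 9.83
tool_pos: [0.5424, -0.1772, 0.1523]
tool_rot: [-0.004, 1.0, 0.014, -0.008]
contact_force: [-2.6, 1.2, -7.2]
gripper_width: 0.682
grasp_force: 68.5
```

Emit:
arm_command(moves=[[-0.2,[0,0,0.2],0],[-0.2,[0,0,0.4],0],[-0.2,[0,0,0.46],0],[-0.2,[0,0,0.46],0],[-0.2,[0,0,0.46],0],[-0.2,[0,0,0.46],0]])

```text
time: 10.33
tool_pos: [0.5498, -0.1806, 0.0965]
tool_rot: [0.001, 1.0, 0.013, 0.002]
contact_force: [0.4, 0.1, -4.7]
gripper_width: 0.675
grasp_force: 68.6
```

```bash
python3 go.py .5469,-.1795,.060,.028
python3 - <<'E'
from h import *
p=manip.grab_frame('scene'); q=manip.grab_frame('top'); np.save('S1.npy',p,allow_pickle=True); np.save('T1.npy',q,allow_pickle=True)
f=lambda p,b,k: cv2.resize(cv2.cvtColor(p['frame'],cv2.COLOR_RGB2BGR)[b[1]:b[3],b[0]:b[2]],None,fx=k,fy=k,interpolation=cv2.INTER_CUBIC)
a=f(p,(250,215,375,340),4); b=f(q,(315,152,365,240),5.5)
a=cv2.copyMakeBorder(a,0,600-a.shape[0],0,0,cv2.BORDER_CONSTANT);b=cv2.copyMakeBorder(b,0,600-b.shape[0],0,0,cv2.BORDER_CONSTANT)
m=np.hstack([a,b]);print(m.shape);cv2.imwrite('pics/p1.png',m)
E
```

```text
t 10.33 p [ 0.5498 -0.1806  0.0965] yaw 0.0254 tilt [ 0.0041 -0.0019] F [ 0.4306  0.1416 -4.7283] w 0.675 q6 1.1
.5469,-.1795,.060,.028 -> shift [-0.02   -0.0084  0.2432] turn -0.0004
(600, 775, 3)
```

View pics/p1.png

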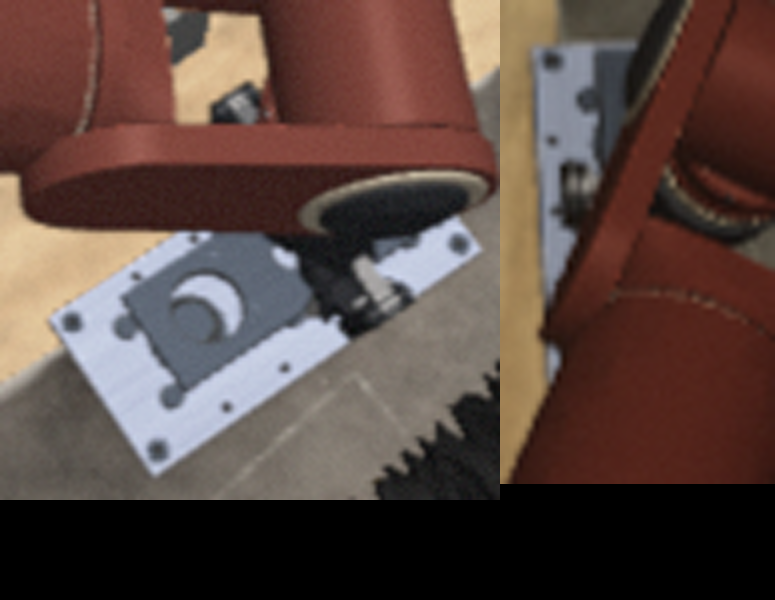

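Run:
```python
from meas import *
S=np.load('S1.npy',allow_pickle=True).item()
f=lambda U,V:np.array(((U+.5)/4-.5+250,(V+.5)/4-.5+215))
z=.0838
o=[(S,(-.055,0,z),f(206,307)),(S,(-.09,.03,z),f(122,294)),(S,(-.09,-.03,z),f(187,388))]
s=fitpts(o,x0=(.54,-.18,0)); print(s.x,s.fun)
X=(.5498,-.1806,.0254)
for _,m,u in o:
    c,sn=np.cos(X[2]),np.sin(X[2]); print(proj(S,[X[0]+c*m[0]-sn*m[1],X[1]+sn*m[0]+c*m[1],m[2]])-u)
```

```text
[ 0.5536 -0.1804  0.0257] [ 0.4122 -0.4644 -0.2202  0.0335 -0.1653  0.3949]
[-1.051   0.5308]
[-1.7004  1.0173]
[-1.6704  1.43  ]
```

The bar is in hand over the jig. Its large hole shows at (207,307), about 3-6 mm too far in +x, so I'll correct about -4.5 mm and lower gently.

Emit:
arm_command(moves=[[-0.2,[-0.03,-0.004,0.05],0],[-0.2,[-0.03,-0.004,0.1],0],[-0.2,[-0.03,-0.004,0.14],0],[-0.2,[-0.03,-0.004,0.17],0],[-0.2,[-0.03,-0.004,0.2],0],[-0.2,[-0.03,-0.004,0.2],0]])

```text
time: 10.93
tool_pos: [0.5426, -0.1789, 0.0618]
tool_rot: [-0.001, 1.0, 0.012, -0.001]
contact_force: [-0.1, -0.0, -6.3]
gripper_width: 0.678
grasp_force: 68.6
```

```bash
python3 go.py .5469,-.1795,.050,.028
```

```text
t 10.93 p [ 0.5426 -0.1789  0.0618] yaw 0.0248 tilt [-0.0023  0.0011] F [-0.1269 -0.0377 -6.3392] w 0.678 q6 1.1
.5469,-.1795,.050,.028 -> shift [0.0286 0.0047 0.0789] turn -0.0005
```

Emit:
arm_command(moves=[[-0.2,[0,0,0.02],0],[-0.2,[0,0,0.04],0],[-0.2,[0,0,0.055],0],[-0.2,[0,0,0.065],0],[-0.2,[0,0,0.065],0],[-0.2,[0,0,0.065],0]])

```text
time: 11.43
tool_pos: [0.5435, -0.1793, 0.0538]
tool_rot: [-0.0, 1.0, 0.012, -0.0]
contact_force: [0.9, 0.4, -5.2]
gripper_width: 0.678
grasp_force: 68.7
```

```bash
python3 go.py .5469,-.1795,.050,.028
```

```text
t 11.43 p [ 0.5435 -0.1793  0.0538] yaw 0.0248 tilt [-0.  0.] F [ 0.9089  0.4495 -5.1807] w 0.678 q6 1.1
.5469,-.1795,.050,.028 -> shift [0.0227 0.0018 0.0252] turn -0.0005
```

Emit:
arm_command(moves=[[-0.2,[0,0,0.01],0],[-0.2,[0,0,0.02],0],[-0.2,[0,0,0.025],0],[-0.2,[0,0,0.025],0]])

```text
time: 11.77
tool_pos: [0.5437, -0.1794, 0.0507]
tool_rot: [0.0, 1.0, 0.012, 0.0]
contact_force: [-2.3, 0.3, -1.6]
gripper_width: 0.681
grasp_force: 69.1
```

```bash
python3 go.py
```

```text
t 11.77 p [ 0.5437 -0.1794  0.0507] yaw 0.0248 tilt [ 0.0002 -0.0002] F [-2.2777  0.2522 -1.6171] w 0.681 q6 1.1
```

Emit:
arm_command(moves=[[-0.2,[0,0,0.006],0],[-0.2,[0,0,0.006],0],[0.7,[0,0,0.006],0],[0.7,[0,0,0.006],0],[0.7,[0,0,0.006],0],[0.7,[0,0,-0.1],0],[0.8,[0,0,-0.4],0],[1,[0,0,-0.8],0],[1,[0,0,-1],0],[1,[0,0,-1],0],[1,[0,0,-1],0]])

```text
time: 12.68
tool_pos: [0.5465, -0.1807, 0.2065]
tool_rot: [0.003, 1.0, 0.012, 0.005]
contact_force: [0.1, -0.0, -0.0]
gripper_width: 0.999
grasp_force: 0.0
```

Emit:
arm_command(moves=[[1,[0,0,-0.25],0],[1,[0,0,-0.5],0],[1,[0,-0.25,-0.6],0],[1,[-0.05,-0.5,-0.65],0],[1,[-0.1,-0.75,-0.65],0],[1,[-0.15,-1,-0.65],0],[1,[-0.15,-1,-0.65],0]])

```text
time: 13.27
tool_pos: [0.5159, -0.0249, 0.2961]
tool_rot: [-0.001, 1.0, 0.015, -0.001]
contact_force: [0.2, -0.8, -0.6]
gripper_width: 1.003
grasp_force: 0.0
```

Emit:
arm_command(moves=[[1,[0,-0.25,0],0],[1,[0,-0.5,0],0],[1,[0,-0.75,0],0],[1,[0,-1,0],0],[1,[0,-1,0],0]])

```text
time: 13.68
tool_pos: [0.5125, 0.1249, 0.2957]
tool_rot: [-0.001, 1.0, 0.016, -0.001]
contact_force: [0.5, -0.7, 0.9]
gripper_width: 0.998
grasp_force: 0.0
```

```bash
python3 go.py .4854,.3301,.2,1.5708
python3 - <<'E'
from h import *
p=manip.grab_frame('scene'); q=manip.grab_frame('top'); np.save('S2.npy',p,allow_pickle=True); np.save('T2.npy',q,allow_pickle=True)
f=lambda p,b,k: cv2.resize(cv2.cvtColor(p['frame'],cv2.COLOR_RGB2BGR)[b[1]:b[3],b[0]:b[2]],None,fx=k,fy=k,interpolation=cv2.INTER_CUBIC)
a=f(p,(255,230,375,340),4.3); b=f(q,(315,152,365,240),5.4)
h=max(a.shape[0],b.shape[0]); P=lambda a:cv2.copyMakeBorder(a,0,h-a.shape[0],0,0,cv2.BORDER_CONSTANT)
m=np.hstack([P(a),P(b)]);print(m.shape);cv2.imwrite('pics/p2.png',m)
E
```

```text
t 13.68 p [0.5125 0.1249 0.2957] yaw 0.0312 tilt [-0.0025  0.0024] F [ 0.5017 -0.7026  0.8973] w 0.998 q6 1.64
.4854,.3301,.2,1.5708 -> shift [-0.1367 -1.3711  0.6416] turn -0.245
(475, 786, 3)
```

View pics/p2.png

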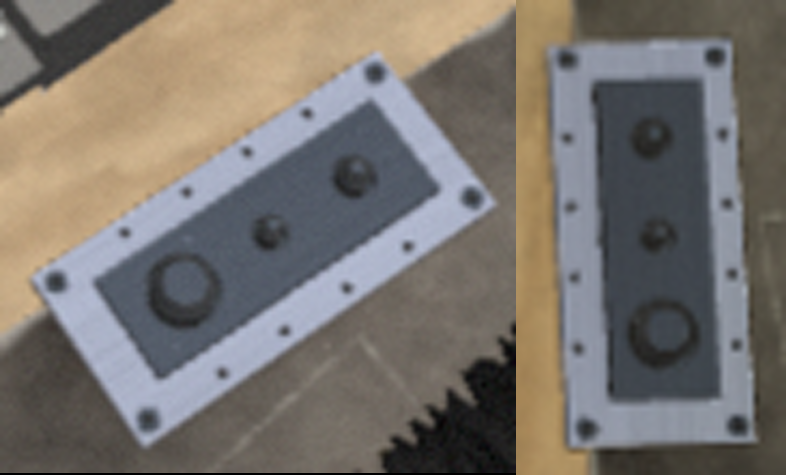

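The bar sits flat, with the thick spigot, pin and thin spigot each showing through its hole at (183,290), (270,232) and (355,177). Next is the pipe.

Emit:
arm_command(moves=[[1,[-0.137,-0.25,0],-0.02],[1,[-0.137,-0.5,0],-0.04],[1,[-0.137,-0.75,0],-0.06],[1,[-0.137,-1,0],-0.08],[1,[-0.137,-1,0],-0.1],[1,[-0.137,-1,0],-0.12],[1,[-0.137,-1,0],-0.14],[1,[-0.137,-1,0],-0.16],[1,[-0.137,-1,0],-0.18],[1,[-0.137,-1,0],-0.2],[1,[-0.137,-1,0],-0.22],[1,[-0.137,-1,0],-0.245],[1,[-0.137,-1,0],-0.245],[1,[-0.137,-1,0],-0.245]])

```text
time: 14.95
tool_pos: [0.4899, 0.2679, 0.2965]
tool_rot: [-0.0, 0.71, 0.704, -0.001]
contact_force: [0.3, -1.2, -0.1]
gripper_width: 1.003
grasp_force: 0.0
```

```bash
python3 go.py .4854,.3301,.15,1.5708
```

```text
t 14.95 p [0.4899 0.2679 0.2965] yaw 1.5625 tilt [-0.0011 -0.0009] F [ 0.3029 -1.2484 -0.1074] w 1.003 q6 0.38
.4854,.3301,.15,1.5708 -> shift [ 0.4154 -0.0322  0.9761] turn -0.0013
```

Emit:
arm_command(moves=[[1,[0.2,-0.03,0],-0.001],[1,[0.415,-0.032,0.2],-0.001],[1,[0.415,-0.032,0.45],-0.001],[1,[0.415,-0.032,0.7],-0.001],[1,[0.415,-0.032,0.95],-0.001],[1,[0.415,-0.032,0.976],-0.001],[1,[0.415,-0.032,0.976],-0.001],[1,[0.415,-0.032,0.976],-0.001]])

```text
time: 15.62
tool_pos: [0.486, 0.3315, 0.1527]
tool_rot: [0.0, 0.708, 0.706, 0.001]
contact_force: [1.2, -0.1, 0.1]
gripper_width: 1.0
grasp_force: 0.0
```

```bash
python3 go.py .4854,.3301,.043,1.5708
```

```text
t 15.62 p [0.486  0.3315 0.1527] yaw 1.5689 tilt [0.0015 0.0006] F [ 1.2424 -0.0972  0.0668] w 1.0 q6 0.47
.4854,.3301,.043,1.5708 -> shift [-0.0099 -0.0053  0.731 ] turn -0.0003
```

Emit:
arm_command(moves=[[1,[-0.008,-0.004,0.25],0],[1,[-0.008,-0.004,0.5],0],[1,[-0.008,-0.004,0.7],0],[1,[-0.008,-0.004,0.73],0],[1,[-0.008,-0.004,0.73],0],[1,[-0.008,-0.004,0.73],0],[0.4,[-0.008,-0.004,0.73],0],[-0.3,[-0.008,-0.004,0.73],0],[-0.3,[-0.008,-0.004,0.73],0],[-0.3,[-0.008,-0.004,0.73],0],[-0.3,[-0.008,-0.004,0.73],0],[-0.3,[-0.008,-0.004,0.73],0]])

```text
time: 16.62
tool_pos: [0.4859, 0.3314, 0.0442]
tool_rot: [0.001, 0.707, 0.707, 0.002]
contact_force: [-0.3, -1.3, 5.8]
gripper_width: 0.553
grasp_force: 62.1
```

```bash
python3 go.py
```

```text
t 16.62 p [0.4859 0.3314 0.0442] yaw 1.5705 tilt [0.0034 0.0017] F [-0.2575 -1.2848  5.8054] w 0.553 q6 0.47
```

Emit:
arm_command(moves=[[-0.3,[0,0,-0.1],0],[-0.3,[0,0,-0.3],0],[-0.3,[0,0,-0.55],0],[-0.3,[0,0,-0.8],0],[-0.3,[0,0,-1],0],[-0.3,[0,0,-1],0]])

```text
time: 17.12
tool_pos: [0.4879, 0.3325, 0.2008]
tool_rot: [0.002, 0.707, 0.707, 0.007]
contact_force: [0.4, 0.4, -0.2]
gripper_width: 0.552
grasp_force: 62.1
```

Emit:
arm_command(moves=[[-0.3,[0,0,-0.25],0],[-0.3,[0,0,-0.5],0],[-0.3,[-0.2,0,-0.65],0],[-0.3,[-0.4,0,-0.65],0],[-0.3,[-0.6,0,-0.65],0],[-0.3,[-0.8,0,-0.65],0],[-0.3,[-1,0,-0.65],0]])

```text
time: 17.7
tool_pos: [0.4836, 0.1793, 0.2884]
tool_rot: [-0.0, 0.707, 0.707, -0.0]
contact_force: [-0.2, 0.1, -1.5]
gripper_width: 0.552
grasp_force: 62.4
```

Emit:
arm_command(moves=[[-0.3,[-0.25,0,0],0],[-0.3,[-0.5,0,0],0],[-0.3,[-0.75,0,0],0],[-0.3,[-1,0,0],0]])

```text
time: 18.03
tool_pos: [0.4834, 0.029, 0.2883]
tool_rot: [-0.0, 0.707, 0.707, -0.0]
contact_force: [0.2, -0.1, -1.8]
gripper_width: 0.556
grasp_force: 62.4
```

Emit:
arm_command(moves=[[-0.3,[-0.25,0,0],0],[-0.3,[-0.5,0,0],0],[-0.3,[-0.75,0,0],0],[-0.3,[-1,0,0],0],[-0.3,[-1,0,0],0],[-0.3,[-1,0,0],0]])

```text
time: 18.53
tool_pos: [0.4835, -0.1209, 0.2881]
tool_rot: [-0.001, 0.709, 0.706, -0.0]
contact_force: [0.3, 0.4, -2.0]
gripper_width: 0.552
grasp_force: 62.4
```

```bash
python3 go.py .4905,-.181,.16,1.5708
```

```text
t 18.53 p [ 0.4835 -0.1209  0.2881] yaw 1.5666 tilt [-0.0016  0.001 ] F [ 0.3494  0.3981 -2.0429] w 0.552 q6 -0.39
.4905,-.181,.16,1.5708 -> shift [-0.4014  0.0494  0.8536] turn -0.0007
```

Go above the spigot, then descend to TCP z ≈ 0.115 (pipe bottom 0.071) and check the position.

Emit:
arm_command(moves=[[-0.3,[-0.2,0.049,0],0],[-0.3,[-0.401,0.049,0],0],[-0.3,[-0.401,0.049,0.2],0],[-0.3,[-0.401,0.049,0.4],0],[-0.3,[-0.401,0.049,0.6],0],[-0.3,[-0.401,0.049,0.8],0],[-0.3,[-0.401,0.049,0.9],0],[-0.3,[-0.401,0.049,0.9],0]])

```text
time: 19.2
tool_pos: [0.4886, -0.1765, 0.1485]
tool_rot: [-0.005, 0.707, 0.708, -0.001]
contact_force: [-0.3, 0.2, -2.0]
gripper_width: 0.552
grasp_force: 62.4
```

Emit:
arm_command(moves=[[-0.3,[0,0,0.1],0],[-0.3,[0,0,0.2],0],[-0.3,[0,0,0.25],0],[-0.3,[0,0,0.25],0],[-0.3,[0,0,0.25],0],[-0.3,[0,0,0.25],0],[-0.3,[0,0,0.25],0]])

```text
time: 19.78
tool_pos: [0.4924, -0.1799, 0.1182]
tool_rot: [0.001, 0.707, 0.707, 0.0]
contact_force: [-0.1, -0.6, -2.5]
gripper_width: 0.552
grasp_force: 62.4
```

```bash
python3 go.py .4905,-.181,.0822,1.5708
python3 - <<'E'
from h import *
p=manip.grab_frame('scene'); np.save('S3.npy',p,allow_pickle=True); save(p,'p3',(255,220,375,330),5)
E
```

```text
t 19.78 p [ 0.4924 -0.1799  0.1182] yaw 1.5707 tilt [ 0.0022 -0.0012] F [-0.0998 -0.6468 -2.5169] w 0.552 q6 -0.49
.4905,-.181,.0822,1.5708 -> shift [-0.0071 -0.013   0.24  ] turn -0.0
```

View pics/p3.png

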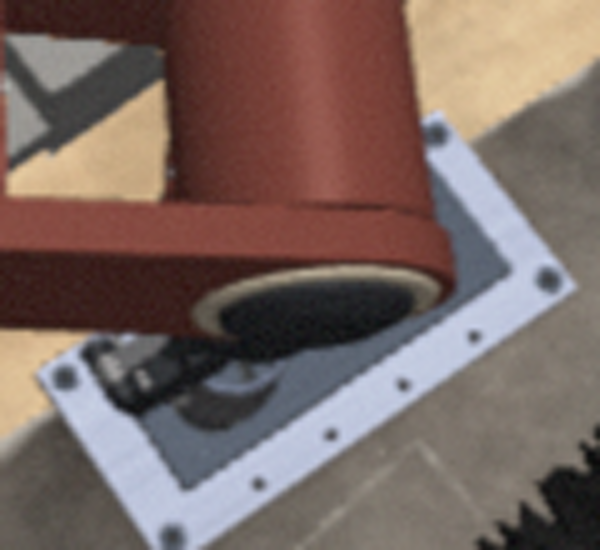

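The pipe is largely hidden under the wrist at about (230,400), but it lies over the spigot. I'll descend gently and watch the force.

Emit:
arm_command(moves=[[-0.3,[-0.004,-0.007,0.04],0],[-0.3,[-0.004,-0.007,0.08],0],[-0.3,[-0.004,-0.007,0.11],0],[-0.3,[-0.004,-0.007,0.14],0],[-0.3,[-0.004,-0.007,0.16],0],[-0.3,[-0.004,-0.007,0.16],0]])

```text
time: 20.33
tool_pos: [0.4897, -0.1798, 0.0913]
tool_rot: [-0.001, 0.707, 0.707, -0.0]
contact_force: [-0.2, -0.3, -2.0]
gripper_width: 0.556
grasp_force: 62.4
```

Emit:
arm_command(moves=[[-0.3,[0,0,0.02],0],[-0.3,[0,0,0.04],0],[-0.3,[0,0,0.055],0],[-0.3,[0,0,0.055],0],[-0.3,[0,0,0.055],0]])

```text
time: 20.75
tool_pos: [0.4904, -0.1802, 0.0843]
tool_rot: [-0.0, 0.707, 0.707, -0.0]
contact_force: [-0.2, -0.5, -2.4]
gripper_width: 0.549
grasp_force: 62.4
```

```bash
python3 go.py .4905,-.181,.0822,1.5708
```

```text
t 20.75 p [ 0.4904 -0.1802  0.0843] yaw 1.5705 tilt [-0.0002  0.0001] F [-0.2163 -0.5093 -2.4208] w 0.549 q6 -0.49
.4905,-.181,.0822,1.5708 -> shift [-0.0056  0.0007  0.0138] turn -0.0
```

Emit:
arm_command(moves=[[-0.3,[0,0,0.01],0],[-0.3,[0,0,0.017],0],[-0.3,[0,0,0.017],0],[-0.3,[0,0,0.017],0]])

```text
time: 21.08
tool_pos: [0.4907, -0.1804, 0.0822]
tool_rot: [0.0, 0.707, 0.707, 0.0]
contact_force: [-0.6, 0.5, 0.6]
gripper_width: 0.554
grasp_force: 62.6
```

Emit:
arm_command(moves=[[0.4,[0,0,0],0],[0.6,[0,0,0],0],[0.6,[0,0,0],0],[0.6,[0,0,0],0],[0.6,[0,0,-0.1],0],[0.6,[0,0,-0.3],0],[0.8,[0,0,-0.6],0],[1,[0,0,-0.85],0],[1,[0,0,-1],0],[1,[0,0,-1],0]])

```text
time: 21.92
tool_pos: [0.4935, -0.1818, 0.2398]
tool_rot: [0.006, 0.707, 0.707, 0.002]
contact_force: [-0.1, -0.9, 0.2]
gripper_width: 1.002
grasp_force: 0.0
```

Emit:
arm_command(moves=[[1,[0,0,-0.25],0],[1,[0.25,0,-0.45],0],[1,[0.5,-0.05,-0.45],0],[1,[0.75,-0.08,-0.45],0],[1,[1,-0.1,-0.45],0],[1,[1,-0.1,-0.45],0]])

```text
time: 22.42
tool_pos: [0.4747, -0.0252, 0.299]
tool_rot: [-0.001, 0.705, 0.709, 0.001]
contact_force: [-0.2, -0.5, 0.2]
gripper_width: 1.001
grasp_force: 0.0
```

Emit:
arm_command(moves=[[1,[0.25,-0.05,0],0],[1,[0.5,-0.1,0],0],[1,[0.75,-0.15,0],0],[1,[1,-0.2,0],0],[1,[1,-0.2,0],0]])

```text
time: 22.83
tool_pos: [0.444, 0.1243, 0.2986]
tool_rot: [-0.001, 0.705, 0.709, 0.0]
contact_force: [-0.3, -0.9, 1.0]
gripper_width: 1.001
grasp_force: 0.0
```

```bash
python3 go.py .3949,.3363,.2,1.5708
python3 - <<'E'
from h import *
p=manip.grab_frame('scene'); q=manip.grab_frame('top'); np.save('S4.npy',p,allow_pickle=True); np.save('T4.npy',q,allow_pickle=True)
f=lambda p,b,k: cv2.resize(cv2.cvtColor(p['frame'],cv2.COLOR_RGB2BGR)[b[1]:b[3],b[0]:b[2]],None,fx=k,fy=k,interpolation=cv2.INTER_CUBIC)
a=f(p,(255,230,375,340),4.3); b=f(q,(315,152,365,240),5.4)
h=max(a.shape[0],b.shape[0]); P=lambda a:cv2.copyMakeBorder(a,0,h-a.shape[0],0,0,cv2.BORDER_CONSTANT)
m=np.hstack([P(a),P(b)]);cv2.imwrite('pics/p4.png',m)
E
```

```text
t 22.83 p [0.444  0.1243 0.2986] yaw 1.5776 tilt [-0.0014  0.0023] F [-0.2818 -0.9065  0.964 ] w 1.001 q6 0.1
.3949,.3363,.2,1.5708 -> shift [ 1.4138 -0.3171  0.6608] turn 0.0011
```

View pics/p4.png

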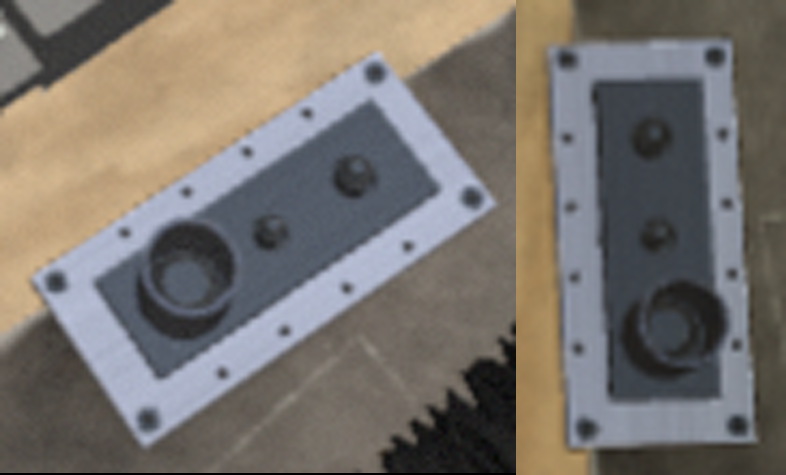

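The pipe stands on the bar around the thick spigot (rim at (190,268) in the crop). Now the sleeve.

Emit:
arm_command(moves=[[1,[0.25,-0.08,0],0],[1,[0.5,-0.16,0],0],[1,[0.75,-0.24,0],0],[1,[1,-0.317,0],0.001],[1,[1,-0.317,0],0.001]])

```text
time: 23.35
tool_pos: [0.3968, 0.2731, 0.2988]
tool_rot: [-0.001, 0.708, 0.706, 0.0]
contact_force: [-0.5, 0.8, -0.8]
gripper_width: 1.003
grasp_force: 0.0
```

Emit:
arm_command(moves=[[1,[0.2,0,0],0],[1,[0.414,0,0.2],0],[1,[0.414,0,0.4],0],[1,[0.414,0,0.65],0],[1,[0.414,0,0.9],0],[1,[0.414,0,1],0],[1,[0.414,0,1],0],[1,[0.414,0,1],0],[1,[0.414,0,1],0]])

```text
time: 24.1
tool_pos: [0.4002, 0.3316, 0.1511]
tool_rot: [0.0, 0.71, 0.704, 0.001]
contact_force: [0.3, -0.2, 0.5]
gripper_width: 1.003
grasp_force: 0.0
```

```bash
python3 go.py .3949,.3363,.028,1.5708
```

```text
t 24.1 p [0.4002 0.3316 0.1511] yaw 1.5626 tilt [0.0025 0.0012] F [ 0.296  -0.2297  0.4866] w 1.003 q6 0.56
.3949,.3363,.028,1.5708 -> shift [ 0.0297 -0.0375  0.8204] turn -0.0013
```

Emit:
arm_command(moves=[[1,[0.031,-0.034,0.2],-0.001],[1,[0.031,-0.034,0.45],-0.001],[1,[0.031,-0.034,0.65],-0.001],[1,[0.031,-0.034,0.8],-0.001],[1,[0.031,-0.034,0.815],-0.001],[1,[0.031,-0.034,0.815],-0.001],[1,[0.031,-0.034,0.815],-0.001],[0.2,[0.031,-0.034,0.815],-0.001],[-0.5,[0.031,-0.034,0.815],-0.001],[-0.5,[0.031,-0.034,0.815],-0.001],[-0.5,[0.031,-0.034,0.815],-0.001],[-0.5,[0.031,-0.034,0.815],-0.001],[-0.5,[0.031,-0.034,0.815],-0.001],[-0.5,[0.031,-0.034,0.815],-0.001]])

```text
time: 25.27
tool_pos: [0.3942, 0.3371, 0.0286]
tool_rot: [0.0, 0.707, 0.707, 0.001]
contact_force: [-0.8, -0.4, 5.5]
gripper_width: 0.411
grasp_force: 59.4
```

```bash
python3 go.py
```

```text
t 25.27 p [0.3942 0.3371 0.0286] yaw 1.5706 tilt [0.0015 0.0008] F [-0.779  -0.3862  5.5334] w 0.411 q6 0.56
```

Emit:
arm_command(moves=[[-0.5,[0,0,-0.1],0],[-0.5,[0,0,-0.3],0],[-0.5,[0,0,-0.55],0],[-0.5,[0,0,-0.8],0],[-0.5,[0,0,-1],0],[-0.5,[0,0,-1],0]])

```text
time: 25.77
tool_pos: [0.3968, 0.3389, 0.1854]
tool_rot: [0.001, 0.707, 0.707, 0.007]
contact_force: [1.4, 1.2, -1.2]
gripper_width: 0.408
grasp_force: 60.1
```

Emit:
arm_command(moves=[[-0.5,[0,0,-0.25],0],[-0.5,[0,0,-0.5],0],[-0.5,[-0.2,0.08,-0.7],0],[-0.5,[-0.4,0.16,-0.75],0],[-0.5,[-0.6,0.24,-0.75],0],[-0.5,[-0.8,0.32,-0.75],0],[-0.5,[-1,0.4,-0.75],0]])

```text
time: 26.35
tool_pos: [0.4533, 0.1852, 0.289]
tool_rot: [-0.0, 0.707, 0.707, -0.0]
contact_force: [0.9, 0.1, -2.2]
gripper_width: 0.408
grasp_force: 60.4
```

Emit:
arm_command(moves=[[-0.5,[-0.25,0.1,0],0],[-0.5,[-0.5,0.2,0],0],[-0.5,[-0.75,0.3,0],0],[-0.5,[-1,0.4,0],0]])

```text
time: 26.68
tool_pos: [0.5131, 0.0347, 0.2885]
tool_rot: [-0.001, 0.707, 0.707, -0.0]
contact_force: [1.0, 1.3, -1.9]
gripper_width: 0.411
grasp_force: 60.4
```

Emit:
arm_command(moves=[[-0.5,[-0.2,0.08,0],0.019],[-0.5,[-0.4,0.16,0],0.038],[-0.5,[-0.6,0.24,0],0.057],[-0.5,[-0.8,0.32,0],0.076],[-0.5,[-1,0.4,0],0.095],[-0.5,[-1,0.45,0],0.114],[-0.5,[-1,0.5,0],0.133],[-0.5,[-1,0.5,0],0.152],[-0.5,[-1,0.5,0],0.171],[-0.5,[-1,0.5,0],0.19],[-0.5,[-1,0.5,0],0.209],[-0.5,[-1,0.5,0],0.228],[-0.5,[-1,0.5,0],0.246],[-0.5,[-1,0.5,0],0.246],[-0.5,[-1,0.5,0],0.246]])

```text
time: 27.93
tool_pos: [0.5879, -0.1133, 0.2885]
tool_rot: [-0.0, 1.0, 0.014, -0.001]
contact_force: [0.1, -0.1, -1.7]
gripper_width: 0.407
grasp_force: 60.4
```

```bash
python3 go.py .6005,-.178,.15,.026
```

```text
t 27.93 p [ 0.5879 -0.1133  0.2885] yaw 0.0277 tilt [-0.0016  0.0005] F [ 0.0937 -0.0891 -1.6938] w 0.407 q6 1.23
.6005,-.178,.15,.026 -> shift [0.0737 0.4339 0.9229] turn 0.0003
```

Emit:
arm_command(moves=[[-0.5,[0.074,0.2,0],0],[-0.5,[0.074,0.434,0],0],[-0.5,[0.074,0.434,0.2],0],[-0.5,[0.074,0.434,0.45],0],[-0.5,[0.074,0.434,0.7],0],[-0.5,[0.074,0.434,0.92],0],[-0.5,[0.074,0.434,0.92],0]])

```text
time: 28.52
tool_pos: [0.5957, -0.1762, 0.1418]
tool_rot: [-0.003, 1.0, 0.013, -0.007]
contact_force: [-1.8, 1.1, -4.1]
gripper_width: 0.406
grasp_force: 60.5
```

Emit:
arm_command(moves=[[-0.5,[0,0,0.1],0],[-0.5,[0,0,0.2],0],[-0.5,[0,0,0.3],0],[-0.5,[0,0,0.33],0],[-0.5,[0,0,0.33],0],[-0.5,[0,0,0.33],0],[-0.5,[0,0,0.33],0]])

```text
time: 29.1
tool_pos: [0.602, -0.1787, 0.1042]
tool_rot: [0.001, 1.0, 0.013, 0.001]
contact_force: [-0.3, 0.0, -1.7]
gripper_width: 0.411
grasp_force: 60.6
```

```bash
python3 go.py .6005,-.178,.0666,.026
```

```text
t 29.1 p [ 0.602  -0.1787  0.1042] yaw 0.0254 tilt [ 0.0027 -0.0011] F [-0.2731  0.0006 -1.7422] w 0.411 q6 1.14
.6005,-.178,.0666,.026 -> shift [-0.0108 -0.0049  0.2506] turn -0.0001
```

Emit:
arm_command(moves=[[-0.5,[-0.005,0,0.05],0],[-0.5,[-0.005,0,0.1],0],[-0.5,[-0.005,0,0.14],0],[-0.5,[-0.005,0,0.17],0],[-0.5,[-0.005,0,0.17],0],[-0.5,[-0.005,0,0.17],0]])

```text
time: 29.6
tool_pos: [0.5997, -0.1781, 0.0758]
tool_rot: [-0.0, 1.0, 0.012, -0.001]
contact_force: [-0.1, -0.4, -0.6]
gripper_width: 0.41
grasp_force: 60.6
```

Emit:
arm_command(moves=[[-0.5,[0,0,0.02],0],[-0.5,[0,0,0.04],0],[-0.5,[0,0,0.055],0],[-0.5,[0,0,0.055],0],[-0.5,[0,0,0.055],0]])

```text
time: 30.02
tool_pos: [0.6001, -0.1782, 0.0681]
tool_rot: [-0.0, 1.0, 0.012, -0.0]
contact_force: [1.0, 0.4, -1.8]
gripper_width: 0.406
grasp_force: 60.6
```

```bash
python3 go.py .6005,-.178,.0666,.026
```

```text
t 30.02 p [ 0.6001 -0.1782  0.0681] yaw 0.0248 tilt [-0.0004  0.0002] F [ 0.9876  0.4032 -1.7766] w 0.406 q6 1.14
.6005,-.178,.0666,.026 -> shift [ 0.0029 -0.0013  0.0103] turn -0.0002
```

Emit:
arm_command(moves=[[-0.5,[0,0,0.008],0],[-0.5,[0,0,0.013],0],[-0.5,[0,0,0.013],0],[-0.5,[0,0,0.013],0]])

```text
time: 30.35
tool_pos: [0.6004, -0.1783, 0.0666]
tool_rot: [0.0, 1.0, 0.012, 0.0]
contact_force: [-0.3, 0.6, -1.5]
gripper_width: 0.408
grasp_force: 60.6
```

Emit:
arm_command(moves=[[0.2,[0,0,0],0],[0.4,[0,0,0],0],[0.4,[0,0,0],0],[0.4,[0,0,0],0],[0.4,[0,0,-0.1],0],[0.4,[0,0,-0.3],0],[0.6,[0,0,-0.6],0],[0.6,[0,0,-0.85],0],[0.6,[0,0,-1],0],[0.6,[0,0,-1],0]])

```text
time: 31.18
tool_pos: [0.6037, -0.1797, 0.2266]
tool_rot: [0.003, 1.0, 0.012, 0.007]
contact_force: [0.9, 0.3, 1.1]
gripper_width: 0.798
grasp_force: 0.0
```

Emit:
arm_command(moves=[[0.6,[0,0,-0.25],0],[0.6,[0,0,-0.5],0],[0.6,[-0.05,-0.25,-0.5],0],[0.6,[-0.1,-0.5,-0.5],0],[0.6,[-0.15,-0.75,-0.5],0],[0.6,[-0.2,-1,-0.5],0],[0.6,[-0.2,-1,-0.5],0]])

```text
time: 31.77
tool_pos: [0.565, -0.0238, 0.292]
tool_rot: [-0.001, 1.0, 0.015, 0.0]
contact_force: [-0.5, 0.2, 0.8]
gripper_width: 0.8
grasp_force: 0.0
```

Emit:
arm_command(moves=[[0.6,[-0.05,-0.25,0],0],[0.6,[-0.1,-0.5,0],0],[0.6,[-0.15,-0.75,0],0],[0.6,[-0.2,-1,0],0],[0.6,[-0.2,-1,0],0]])

```text
time: 32.18
tool_pos: [0.5311, 0.125, 0.2917]
tool_rot: [-0.001, 1.0, 0.016, -0.0]
contact_force: [0.6, -0.2, 0.4]
gripper_width: 0.799
grasp_force: 0.0
```

```bash
python3 go.py .4981,.2557,.16,-.157
python3 - <<'E'
from meas import *
S=manip.grab_frame('scene');T=manip.grab_frame('top');np.save('S5.npy',S,allow_pickle=True); np.save('T5.npy',T,allow_pickle=True)
for p,uv,n in((S,(206,157.5),'s'),(T,(196,212.5),'t')):
    print(n,mask(p,*uv))
E
```

```text
t 32.18 p [0.5311 0.125  0.2917] yaw 0.0311 tilt [-0.0005  0.0026] F [ 0.63   -0.1965  0.3571] w 0.799 q6 1.63
.4981,.2557,.16,-.157 -> shift [-0.1926 -0.8753  0.8807] turn 0.0299
s (array([205.1712, 157.3904]), np.uint64(146))
t (array([195.6146, 212.125 ]), np.uint64(96))
```

Emit:
arm_command(moves=[[0.6,[-0.1,-0.25,0],0.015],[0.6,[-0.193,-0.5,0],0.03],[0.6,[-0.193,-0.75,0],0.03],[0.6,[-0.193,-0.875,0.1],0.03],[0.6,[-0.193,-0.875,0.3],0.03],[0.6,[-0.193,-0.875,0.55],0.03],[0.6,[-0.193,-0.875,0.8],0.03],[0.6,[-0.193,-0.875,0.88],0.03],[0.6,[-0.193,-0.875,0.88],0.03],[0.6,[-0.193,-0.875,0.88],0.03]])

```text
time: 33.12
tool_pos: [0.5013, 0.2498, 0.1599]
tool_rot: [0.0, 0.997, -0.082, -0.0]
contact_force: [-0.4, -0.8, 1.1]
gripper_width: 0.798
grasp_force: 0.0
```

```bash
python3 go.py .4981,.2557,.027,-.157
```

```text
t 33.12 p [0.5013 0.2498 0.1599] yaw -0.1651 tilt [-0.0002 -0.0002] F [-0.4198 -0.7528  1.1414] w 0.798 q6 2.07
.4981,.2557,.027,-.157 -> shift [-0.027  -0.0355  0.8863] turn -0.0013
```

Emit:
arm_command(moves=[[0.5,[-0.027,-0.036,0.25],-0.001],[0.5,[-0.027,-0.036,0.5],-0.001],[0.5,[-0.027,-0.036,0.75],-0.001],[0.5,[-0.027,-0.036,0.87],-0.001],[0.5,[-0.027,-0.036,0.88],-0.001],[0.5,[-0.027,-0.036,0.88],-0.001],[0.5,[-0.027,-0.036,0.88],-0.001],[0,[-0.027,-0.036,0.88],-0.001],[-0.6,[-0.027,-0.036,0.88],-0.001],[-0.6,[-0.027,-0.036,0.88],-0.001],[-0.6,[-0.027,-0.036,0.88],-0.001],[-0.6,[-0.027,-0.036,0.88],-0.001],[-0.6,[-0.027,-0.036,0.88],-0.001],[-0.6,[-0.027,-0.036,0.88],-0.001]])

```text
time: 34.28
tool_pos: [0.4992, 0.2572, 0.0299]
tool_rot: [-0.001, 0.997, -0.079, 0.002]
contact_force: [-1.2, -0.0, 7.5]
gripper_width: 0.331
grasp_force: 59.9
```

```bash
python3 go.py
```

```text
t 34.28 p [0.4992 0.2572 0.0299] yaw -0.1573 tilt [0.0037 0.0011] F [-1.1882 -0.0164  7.499 ] w 0.331 q6 2.07
```

Emit:
arm_command(moves=[[-0.6,[0,0,-0.1],0],[-0.6,[0,0,-0.3],0],[-0.6,[0,0,-0.55],0],[-0.6,[0,0,-0.8],0],[-0.6,[0,0,-1],0],[-0.6,[0,0,-1],0]])

```text
time: 34.78
tool_pos: [0.5015, 0.2582, 0.1865]
tool_rot: [-0.003, 0.997, -0.079, 0.007]
contact_force: [0.3, -0.5, 0.6]
gripper_width: 0.331
grasp_force: 59.4
```

Emit:
arm_command(moves=[[-0.6,[0,0,-0.25],0],[-0.6,[0,0,-0.5],0],[-0.6,[0.05,0.2,-0.7],0],[-0.6,[0.1,0.4,-0.75],0],[-0.6,[0.15,0.6,-0.75],0],[-0.6,[0.2,0.8,-0.75],0],[-0.6,[0.25,1,-0.75],0]])

```text
time: 35.37
tool_pos: [0.5107, 0.1014, 0.2901]
tool_rot: [-0.0, 0.997, -0.078, 0.0]
contact_force: [0.6, -0.4, -1.7]
gripper_width: 0.329
grasp_force: 59.5
```

Emit:
arm_command(moves=[[-0.6,[0.06,0.25,0],0],[-0.6,[0.12,0.5,0],0],[-0.6,[0.18,0.75,0],0],[-0.6,[0.25,1,0],0]])

```text
time: 35.7
tool_pos: [0.524, -0.053, 0.2896]
tool_rot: [-0.0, 0.997, -0.078, 0.0]
contact_force: [1.1, -0.6, -0.7]
gripper_width: 0.327
grasp_force: 59.5
```

Emit:
arm_command(moves=[[-0.6,[0.06,0.2,0],-0.015],[-0.6,[0.12,0.4,0],-0.029],[-0.6,[0.18,0.6,0],-0.029],[-0.6,[0.26,0.83,0],-0.029],[-0.6,[0.26,0.83,0],-0.029],[-0.6,[0.26,0.83,0],-0.029]])

```text
time: 36.2
tool_pos: [0.5432, -0.1819, 0.2891]
tool_rot: [-0.0, 1.0, 0.011, -0.001]
contact_force: [0.4, 0.2, -0.8]
gripper_width: 0.332
grasp_force: 59.6
```

```bash
python3 go.py .5456,-.1793,.15,.026
```

```text
t 36.2 p [ 0.5432 -0.1819  0.2891] yaw 0.0219 tilt [-0.0012  0.0009] F [ 0.385   0.1702 -0.7559] w 0.332 q6 1.1
.5456,-.1793,.15,.026 -> shift [ 0.0175 -0.0161  0.9275] turn -0.0007
```

Emit:
arm_command(moves=[[-0.6,[0.017,-0.014,0],0],[-0.6,[0.017,-0.014,0.2],0],[-0.6,[0.017,-0.014,0.45],0],[-0.6,[0.017,-0.014,0.7],0],[-0.6,[0.017,-0.014,0.92],0],[-0.6,[0.017,-0.014,0.92],0],[-0.6,[0.017,-0.014,0.92],0],[-0.6,[0.017,-0.014,0.92],0]])

```text
time: 36.87
tool_pos: [0.5473, -0.178, 0.1543]
tool_rot: [0.001, 1.0, 0.013, 0.001]
contact_force: [0.6, -0.7, -0.0]
gripper_width: 0.326
grasp_force: 59.6
```

Emit:
arm_command(moves=[[-0.6,[0,0,0.1],0],[-0.6,[0,0,0.2],0],[-0.6,[0,0,0.3],0],[-0.6,[0,0,0.38],0],[-0.6,[0,0,0.38],0],[-0.6,[0,0,0.38],0],[-0.6,[0,0,0.38],0]])

```text
time: 37.45
tool_pos: [0.5472, -0.1788, 0.0969]
tool_rot: [0.001, 1.0, 0.012, 0.001]
contact_force: [0.4, 0.3, -0.3]
gripper_width: 0.329
grasp_force: 59.6
```

```bash
python3 go.py .5456,-.1793,.068,.026
```

```text
t 37.45 p [ 0.5472 -0.1788  0.0969] yaw 0.0249 tilt [ 0.0029 -0.0013] F [ 0.4266  0.2978 -0.2656] w 0.329 q6 1.1
.5456,-.1793,.068,.026 -> shift [-0.0114  0.0028  0.1928] turn -0.0002
```

Emit:
arm_command(moves=[[-0.6,[-0.005,0.002,0.04],0],[-0.6,[-0.005,0.002,0.08],0],[-0.6,[-0.005,0.002,0.11],0],[-0.6,[-0.005,0.002,0.125],0],[-0.6,[-0.005,0.002,0.125],0],[-0.6,[-0.005,0.002,0.125],0]])

```text
time: 37.95
tool_pos: [0.5451, -0.1786, 0.0758]
tool_rot: [-0.0, 1.0, 0.012, -0.0]
contact_force: [-0.6, -0.2, -0.2]
gripper_width: 0.329
grasp_force: 59.6
```

Emit:
arm_command(moves=[[-0.6,[0,0,0.015],0],[-0.6,[0,0,0.03],0],[-0.6,[0,0,0.045],0],[-0.6,[0,0,0.045],0],[-0.6,[0,0,0.045],0]])

```text
time: 38.37
tool_pos: [0.5451, -0.1786, 0.0691]
tool_rot: [-0.0, 1.0, 0.012, -0.0]
contact_force: [0.3, -0.3, -1.1]
gripper_width: 0.332
grasp_force: 59.6
```

```bash
python3 go.py .5456,-.1793,.068,.026
```

```text
t 38.37 p [ 0.5451 -0.1786  0.0691] yaw 0.0248 tilt [-0.0004  0.0002] F [ 0.28   -0.2995 -1.0696] w 0.332 q6 1.1
.5456,-.1793,.068,.026 -> shift [0.0032 0.0049 0.0076] turn -0.0002
```

Free of contact, about 1 mm above the bar. Lower, release, and retreat.

Emit:
arm_command(moves=[[-0.6,[0,0,0.006],0],[-0.6,[0,0,0.009],0],[-0.6,[0,0,0.009],0],[0,[0,0,0.005],0],[0.3,[0,0,0],0],[0.3,[0,0,0],0],[0.3,[0,0,0],0],[0.3,[0,0,-0.1],0],[0.3,[0,0,-0.3],0],[0.3,[0,0,-0.6],0],[0.3,[0,0,-0.85],0],[0.3,[0,0,-1],0],[0.3,[0,0,-1],0]])

```text
time: 39.45
tool_pos: [0.5485, -0.1802, 0.2277]
tool_rot: [0.003, 1.0, 0.012, 0.006]
contact_force: [0.8, -0.4, 0.7]
gripper_width: 0.65
grasp_force: 0.0
```

Emit:
arm_command(moves=[[0.3,[0,0,-0.25],0],[0.3,[0,0,-0.5],0],[0.3,[-0.1,-0.25,-0.5],0],[0.3,[-0.2,-0.5,-0.5],0],[0.3,[-0.3,-0.75,-0.5],0],[0.3,[-0.4,-1,-0.5],0],[0.3,[-0.4,-1,-0.5],0]])

```text
time: 40.03
tool_pos: [0.4793, -0.0254, 0.2937]
tool_rot: [-0.001, 1.0, 0.015, -0.001]
contact_force: [0.5, -0.7, -0.5]
gripper_width: 0.651
grasp_force: 0.0
```

Emit:
arm_command(moves=[[0.3,[0,-0.25,0],0],[0.3,[0,-0.5,0],0],[0.3,[0,-0.75,0],0],[0.3,[0,-1,0],0],[0.3,[0,-1,0],0],[0.3,[0,-1,0],0]])

```text
time: 40.53
tool_pos: [0.4774, 0.1212, 0.2936]
tool_rot: [0.0, 1.0, 0.014, -0.001]
contact_force: [0.1, -0.1, 0.3]
gripper_width: 0.65
grasp_force: 0.0
```

```bash
python3 go.py
python3 - <<'E'
from meas import *
p=manip.grab_frame('scene'); q=manip.grab_frame('top')
f=lambda p,b,k: cv2.resize(cv2.cvtColor(p['frame'],cv2.COLOR_RGB2BGR)[b[1]:b[3],b[0]:b[2]],None,fx=k,fy=k,interpolation=cv2.INTER_CUBIC)
a=f(p,(255,230,375,340),4.3); b=f(q,(315,152,365,240),5.4)
h=max(a.shape[0],b.shape[0]); P=lambda a:cv2.copyMakeBorder(a,0,h-a.shape[0],0,0,cv2.BORDER_CONSTANT)
cv2.imwrite('pics/p5.png',np.hstack([P(a),P(b)]))
for t in('small_nut','soapstone','magnet'): print(t,[np.round(d['extent']).tolist() for d in manip.search_frame(p,t)[:2]],[np.round(d['extent']).tolist() for d in manip.search_frame(q,t)[:2]])
E
```

```text
t 40.53 p [0.4774 0.1212 0.2936] yaw 0.0285 tilt [-0.0012 -0.0005] F [ 0.1492 -0.114   0.3358] w 0.65 q6 1.64
small_nut [] []
soapstone [[194.0, 220.0, 222.0, 269.0]] [[274.0, 247.0, 289.0, 255.0]]
magnet [[304.0, 157.0, 349.0, 190.0]] [[241.0, 125.0, 281.0, 152.0]]
```

View pics/p5.png

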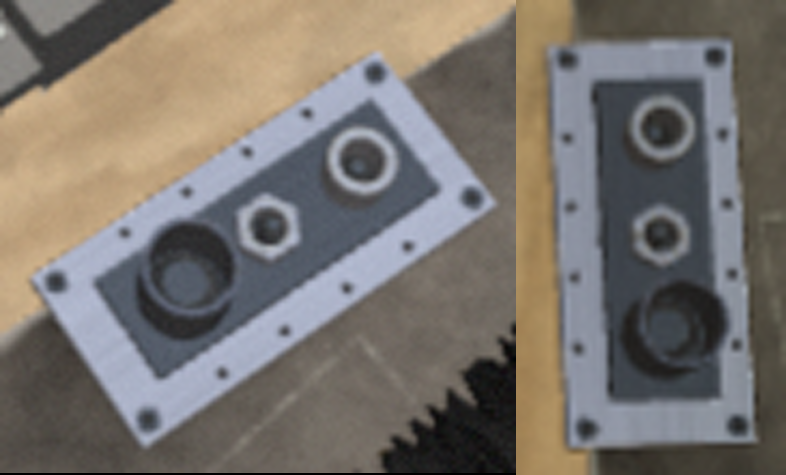

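The picture shows the bar seated, the pipe at (190,268), the nut on the pin at (269,227) and the sleeve on the thin spigot at (361,160). All are flat and let go. Handing in.

```bash
python3 -c "
from plant import manip
print(manip.job_done())"
```

```text
the job is handed in; nothing more can be done
None
```

The jig is loaded and the job handed in at about 41 s: bar seated on both spigots, then pipe stub, sleeve and larger nut set on it in that order and all let go; the soapstone holder and magnet still show where they lay, but the detector did not find the small nut in the last pictures, so its position is unchecked.

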